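# Gauge a cuvette strip against a flip stop

### The job

Set the clear cuvette strip on the gauge fence: flip the right-hand stop fully up out of its way and flip the left-hand stop fully down, then slide the strip flat along the fence until its left end touches the left-hand stop. Then flip that stop fully up again, leaving the strip where it was gauged, flush against the fence, and both stops up. Do not disturb the cups, the dish and the tip box standing round about.

Things in the scene. Friction and masses are not known exactly. Their poses are not given: they have to be found in the camera images.
- fence: fixed aluminium fence on the worktop, 500 mm long, 25 mm thick, 45 mm high, with a 4 mm high flange behind, out to 56 mm from the front face. Origin at the foot of its front face, mid-length; x square into the face (away from the robot), y along the fence to the robot's left, z up. The strip belongs in front (negative x).
- left_stop: fixed carriage of the left-hand flip stop on the fence, 40 mm along y, up to 71 mm high; the one to gauge against. Origin on the worktop in the plane of the fence's front face, mid-stop; axes as the fence's. Hinge along y at x = 12.5, z = 62 mm. Leaf down: an 8 mm thick plate (y = -4 to 4) hangs across the lane in front of the fence, x = -30 to -4, z = 8 to 58 mm. It gives only about the hinge.
- left_leaf (a joint): angle of the left-hand leaf: 0 = fully down in the lane, 1.2 = fully up (end stops); stiff hinge (0.05 N m) that stays where left. Starts up (1.1 to 1.2). An 8 mm rod with a ball knob is fixed to the leaf as its lever: pushing rod or knob away from the robot raises the leaf, pushing it towards the robot lowers it.
- left_knob (a point): centre of the left-hand stop's black ball knob, 16 mm across, 85 mm from the hinge on a straight 8 mm rod. Leaf down: rod leans 34 degrees from vertical towards the robot, knob at x = -36, z = 132 mm of the carriage; leaf up: 34 degrees away from the robot, knob at x = 61, z = 132 mm.
- right_stop: fixed carriage of the right-hand flip stop on the fence, 40 mm along y, up to 71 mm high; 70 to 130 mm to the right of the left-hand one. Origin on the worktop in the plane of the fence's front face, mid-stop; axes as the fence's. Hinge along y at x = 12.5, z = 62 mm. Leaf down: an 8 mm thick plate (y = -4 to 4) hangs across the lane in front of the fence, x = -30 to -4, z = 8 to 58 mm. It gives only about the hinge.
- right_leaf (a joint): angle of the right-hand leaf: 0 = fully down in the lane, 1.2 = fully up (end stops); stiff hinge (0.05 N m) that stays where left. Starts down (0 to 0.1), barring the strip's way. An 8 mm rod with a ball knob is fixed to the leaf as its lever: pushing rod or knob away from the robot raises the leaf, pushing it towards the robot lowers it.
- right_knob (a point): centre of the right-hand stop's black ball knob, 16 mm across, 85 mm from the hinge on a straight 8 mm rod. Leaf down: rod leans 34 degrees from vertical towards the robot, knob at x = -36, z = 132 mm of the carriage; leaf up: 34 degrees away from the robot, knob at x = 61, z = 132 mm.
- strip_mid (a point): centre, half-way up, of the loose clear strip of ten cuvettes: 192 mm long (y), 30 mm deep (x), 50 mm tall, about 70 g; push on its foot, solid up to 30 mm. Starts in front of the fence near its right end, its centre 43 to 62 mm off the face, up to 0.2 rad askew. When gauged, this point is at x = -15, y = -100 mm of the left-hand carriage.
- specimen_cup_0: specimen cup with a yellow screw lid, 54 mm wide, 66 mm tall; bystander. Origin at the centre of its foot
- specimen_cup_1: specimen cup with a yellow screw lid, 54 mm wide, 66 mm tall; bystander. Origin at the centre of its foot
- specimen_cup_2: specimen cup with a white lid, 54 mm wide, 66 mm tall; bystander. Origin at the centre of its foot
- petri_dish: flat round dish with lid, 60 mm wide, 16 mm tall; bystander, behind the fence. Origin at the centre of its foot
- tip_box: open clear box of yellow pipette tips, 93 x 93 x 49 mm; bystander at the left. Origin at the centre of its foot
- cuvette_strip: the same strip; origin at the centre of its foot, same axes
Things that resemble listed ones, but are neither listed nor needed, are in the scene too. There is more than one size of the cuvette_strip; the job needs the larger.

How it is judged:
By the outcome, as a careful person would: the job done as asked, in the order asked, and still so for the second after the job is handed in, with the robot touching nothing.
It also fails if it takes over 72 s, if anything falls off the work surface, if the arm or the gripper's body presses on something with over 40 N, if the wrist force passes 120 N, or if a joint passes its speed limit or range.

### The arm

A 6-joint arm with a two-finger parallel gripper is mounted at the origin on a cart in front of the work surface, level with it; the furniture and walls round the work are solid. World frame = base frame: x ahead of the robot, y to its left, z up, the work surface at z = 0. Lengths are in m, angles in rad, forces in N, time in s.
With the tool pointing down it reaches from about 0.375 to 0.975 m from the base axis. Payload 3.8 kg.
Tool frame: the origin (TCP) lies between the finger pads; the fingertips stand 11 mm ahead of it and the grasp point (between the pads) lies 8 mm behind it; y points along the fingers, x is the direction in which the jaws open and shut, and the axes are right-handed (so a half turn about y gives the same grasp; the last joint's range is limited). The gripper opens to 88 mm and grips with 3 to 60 N. Pads are 18 mm wide; open, the fingers measure 123 mm over their backs; the gripper's body (75 mm by 187 mm) begins 45 mm behind the grasp point.
Start: joints at [-1.248, 0.264, 1.604, -0, 1.274, -0.037], TCP at [0.238, -0.632, 0.25] pointing down, gripper open.
Joint ranges: [-2.63, 2.63], [-0.94, 2.18], [0.31, 2.57], [-1.31, 4.45], [0, 2.66], [-2.55, 2.55]. Speed limits (rad/s): [2.57, 2.57, 3.14, 3.14, 3.14, 3.14].

### API

Orientations are given as a unit quaternion [x, y, z, w].
In Python, from station import r gives the robot as it stands.
- The arm moves only by the shell command python3 -m jog 'ROWS'. ROWS is JSON, a list of rows, each an object of numbers: "jaw": the opening, from 0 (shut) to 1 (fully open); "dx", "dy", "dz": the shift along the world's x, y, z in units of 50 mm (1.0 is 50 mm); "spin": the turn about the world's z in units of 5 degrees (1.0 is 5 degrees). In form: [{"jaw": .., "dx": .., "dy": .., "dz": .., "spin": ..}, ...]. A call has 1 to 20 rows; each row shifts and turns the commanded pose from where the row before left it; what a row does not reach is not made up. A row lasts 1/8 s, in which the tool goes at most 62.5 mm and 10.7 degrees, less where a joint would pass 70% of its speed; a pose out of reach is approached as far as the arm can. A call is refused whole if a number of a shift passes 1 or a number of a turn 1, either way. A call with a gripper value outside its range is refused whole. The fingers move at their own pace and stop on an object; the grip force is fixed at half the most. Time passes only in rows, so rows that do not move let the fingers close. It gives the time, the measured TCP pose, the force and the opening at its end, in the units of the state.
- r.sense(): the state, without advancing time (a new reading comes with each control period).
- r.snapshot(name): name is "side" or "top"; returns the picture (480x640x3 uint8, blue, green, red); there is no depth.
- r.camera_info(name): a dict with "mtx" (3x3 intrinsics, pixels), "origin" and "attitude" of the camera in the world. Camera axes: x right, y down, z forward; pixel columns grow to the right and rows downward; lengths in m; the calibration is good to about 2 mm. A picture is of the moment at which its call begins. camera_info takes no time and is no camera call.
- r.sign_off(): hands the job in, once; it reports no verdict.
Trained networks look in the newest picture that a camera, given by its name, has taken for a name from the list of things; names that differ only in an ending like _2 or _b are one class to them, and where a whole thing is asked for, a point or a joint stands for the part that bears it (a point fixed in the world has none). Each returns a list of dicts, best first, with "p" (0 to 1); they miss things now and then, are a little off and sometimes report something else, mostly with a low value. They report only what shows in the picture. A call takes as long as a camera call. They do not tell look-alikes from the thing itself.
- r.spot_in(camera, name): "position" ([x, y, z] in m, in world coordinates, good to about 4 mm: the middle of the surface that is visible of it).
- r.cut_out(camera, name): "mask" (480x640 bool, what is visible of it).
The state is a dict: "t": time; "q": joint angles; "qd": joint speeds; "tau": joint torques, N m; "tcp_pos": TCP position; "ee_rot": TCP orientation; "contact_force": force on the tool from outside, world axes, zero at the start; "ft_torque": the same for the moment, N m; "finger_gap": opening from 0.0 (shut) to 1.0 (fully open).
Only numpy, scipy, OpenCV 4.12 (cv2) and the standard library are available. Lean on these libraries where they do the work, as an engineer would, in place of code of your own. Each camera call takes 0.05 s, during which the arm holds its last target.

## Working session

There is one attempt and no reset: what is moved stays moved. The work goes in short steps, Python scripts to look and compute and a shell command to move; the robot and the scene stay as the last step left them, time stands still between calls to the robot, and variables do not carry over. Pictures are saved under pics/ and viewed, and the job is handed in when it is done.

```bash
ls; mkdir -p pics
python3 - <<'E'
from station import r
import cv2,numpy as np
for n in("side","top"):
    im=r.snapshot(n); cv2.imwrite(f"pics/{n}0.png",im)
    c=r.camera_info(n); print(n,np.round(c["mtx"],1).tolist(),c["origin"],c["attitude"])
print(r.sense())
E
```

```text
pics
side [[535.2, 0.0, 314.4], [0.0, 535.2, 242.7], [0.0, 0.0, 1.0]] [ 0.71819527 -0.71531153  1.0430005 ] [ 0.93247791  0.10018361 -0.04179049 -0.34453119]
top [[560.4, 0.0, 315.2], [0.0, 560.4, 241.0], [0.0, 0.0, 1.0]] [0.25642592 0.08303505 1.58317803] [ 0.70563947 -0.7026084   0.06535379 -0.06436811]
{'t': 0.1, 'q': array([-1.24788657e+00,  2.64654951e-01,  1.60524543e+00,  3.29440470e-05,
        1.27368578e+00, -3.68943484e-02]), 'qd': array([ 0.00182121, -0.00250176, -0.00235856,  0.00027941,  0.00081476,
        0.00196939]), 'tau': array([-1.79601388e-04, -5.03616858e+01, -3.58072007e+01,  7.30526936e-02,
        2.33037636e-02, -4.86412966e-05]), 'tcp_pos': array([ 0.23747588, -0.63118379,  0.24852357]), 'ee_rot': array([-0.58096381,  0.40302427, -0.40190898,  0.58182615]), 'contact_force': array([-0.2189394 ,  0.68722342, -0.78616462]), 'ft_torque': array([0.04965238, 0.00837478, 0.00038507]), 'finger_gap': 1.0014637400274946}
```

View pics/side0.png

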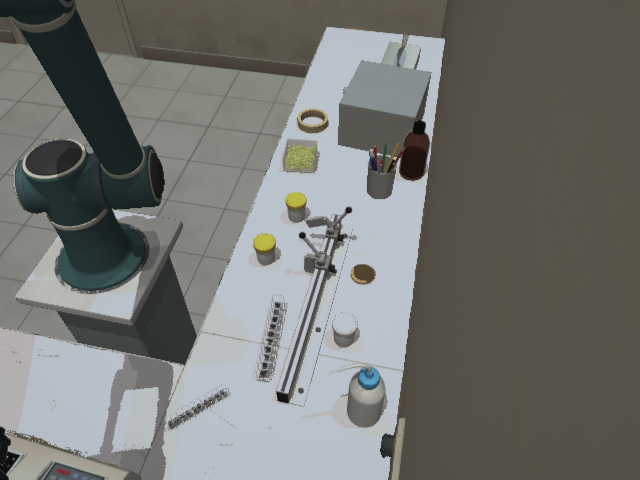

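View pics/top0.png

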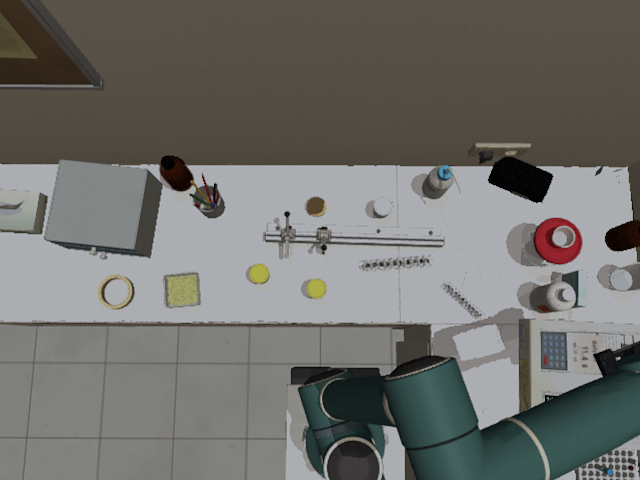

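```bash
cat > h.py <<'E'
import numpy as np
from scipy.spatial.transform import Rotation as R
from station import r
def proj(cam,P):
    c=r.camera_info(cam);P=np.atleast_2d(P)
    q=R.from_quat(c["attitude"]).inv().apply(P-np.array(c["origin"]))
    p=q@np.array(c["mtx"]).T
    return p[:,:2]/p[:,2:]
def ray(cam,u,v,z):
    c=r.camera_info(cam)
    d=R.from_quat(c["attitude"]).apply(np.linalg.inv(c["mtx"])@[u,v,1.])
    o=np.array(c["origin"]);return o+d*(z-o[2])/d[2]
def tri(u1,u2):
    A=[];b=[]
    for cam,(u,v) in(("side",u1),("top",u2)):
        c=r.camera_info(cam);d=R.from_quat(c["attitude"]).apply(np.linalg.inv(c["mtx"])@[u,v,1.]);d/=np.linalg.norm(d)
        M=np.eye(3)-np.outer(d,d);A.append(M);b.append(M@np.array(c["origin"]))
    return np.linalg.lstsq(np.vstack(A),np.hstack(b),rcond=None)[0]
E
python3 - <<'E'
from h import *
for n in ["left_knob","right_knob","strip_mid","left_stop","fence"]:
    for cam in("side","top"):
        for o in r.spot_in(cam,n): print(n,cam,np.round(o["position"],3),round(o["p"],2),proj(cam,o["position"]).round(0).tolist())
print(r.sense()["t"], R.from_quat(r.sense()["ee_rot"]).as_matrix().round(3))
E
```

```text
left_knob side [0.541 0.155 0.082] 0.54 [[324.0, 223.0]]
left_knob top [0.559 0.161 0.094] 0.63 [[286.0, 232.0]]
right_knob top [0.531 0.064 0.077] 0.56 [[322.0, 243.0]]
right_knob top [0.558 0.157 0.095] 0.39 [[287.0, 232.0]]
right_knob top [ 0.484 -0.142  0.046] 0.2 [[396.0, 262.0]]
strip_mid side [ 0.385 -0.333  0.022] 0.95 [[197.0, 407.0]]
strip_mid side [ 0.486 -0.159  0.03 ] 0.85 [[269.0, 340.0]]
strip_mid side [0.525 0.057 0.067] 0.35 [[309.0, 256.0]]
strip_mid top [ 0.484 -0.142  0.048] 0.79 [[396.0, 262.0]]
strip_mid top [0.529 0.062 0.075] 0.65 [[322.0, 244.0]]
strip_mid top [ 0.382 -0.334  0.023] 0.49 [[464.0, 300.0]]
left_stop side [0.552 0.155 0.071] 0.82 [[328.0, 227.0]]
left_stop top [0.56  0.156 0.081] 0.49 [[288.0, 232.0]]
fence side [ 0.566 -0.11   0.001] 0.79 [[310.0, 334.0]]
fence side [0.528 0.051 0.065] 0.53 [[309.0, 259.0]]
fence top [ 0.559 -0.054  0.03 ] 0.7 [[363.0, 236.0]]
fence top [ 0.483 -0.141  0.045] 0.67 [[395.0, 262.0]]
0.6 [[ 0.352  0.     0.936]
 [-0.936 -0.     0.352]
 [ 0.    -1.    -0.   ]]
```

Two cuvette strips are visible. One is beside the fence at side (270,340), top (396,262). The other is near the front edge at side (197,407), top (463,300) and looks narrower. The one at the fence fits the description ("in front of the fence near its right end", larger). I'll enlarge that area to confirm.

Run:
```python
import cv2,numpy as np
s=cv2.imread("pics/side0.png");t=cv2.imread("pics/top0.png")
cv2.imwrite("pics/side_c.png",cv2.resize(s[190:440,160:400],None,fx=2.4,fy=2.4,interpolation=cv2.INTER_CUBIC))
cv2.imwrite("pics/top_c.png",cv2.resize(t[190:330,240:500],None,fx=3,fy=3,interpolation=cv2.INTER_CUBIC))
```

```text
(no output)
```

View pics/side_c.png

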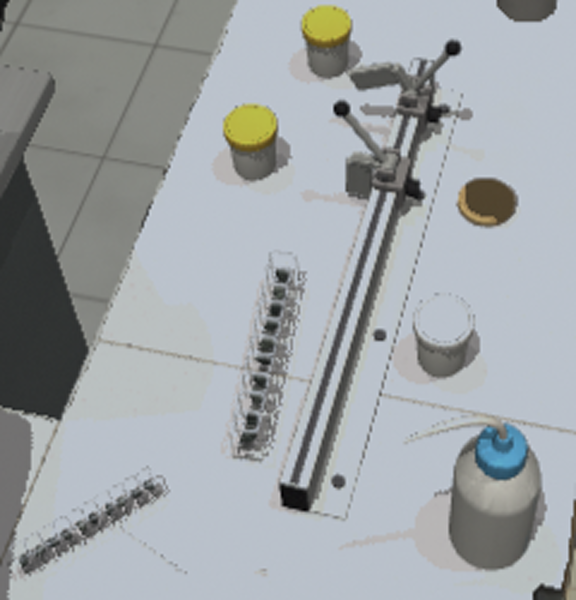

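View pics/top_c.png

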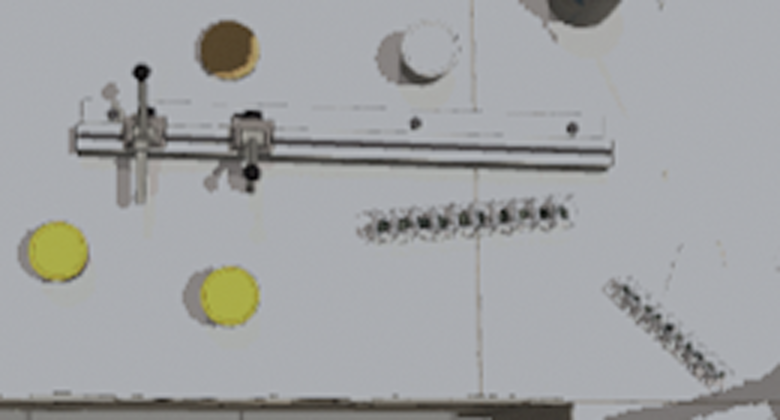

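Run:
```python
from h import *
for nm,a,b in(("LK",(348.7,209.6),(287.3,214)),("RK",(302.1,235),(323.7,247.7))):
    P=tri(a,b); print(nm,P.round(4),proj("side",P).round(1),proj("top",P).round(1))
L=ray("top",265.7,241,.045);Rr=ray("top",444,246.7,.045)
print(L,Rr,np.linalg.norm((L-Rr)[:2]),np.arctan2(*( (Rr-L)[:2]*[1,1])))
# fence side image top front edge: right end (281,486)/2.4
print(ray("side",160+281/2.4,190+483/2.4,.045))
# strip ends
for u,v in((360,230),(573,208)): print("top strip",ray("top",240+u/3,190+v/3,.05))
import cv2
for cam in("side","top"):
    for o in r.cut_out(cam,"strip_mid"):
        m=o["mask"].astype(np.uint8);c=cv2.minAreaRect(np.argwhere(m)[:,::-1].astype(np.float32));print(cam,o["p"],m.sum(),c)
for n in("specimen_cup_0","specimen_cup_2","petri_dish","tip_box"):
    for cam in("side","top"):
        for o in r.spot_in(cam,n)[:4]: print(n,cam,np.round(o["position"],3),round(o["p"],2))
```

```text
LK [0.5985 0.1562 0.1386] [[348.1 209.8]] [[287.1 213.5]]
RK [0.509  0.0597 0.1345] [[301.6 235.1]] [[323.5 247.3]]
[0.54159421 0.21957063 0.045     ] [ 0.52765698 -0.2776836   0.045     ] 0.49744950846734426 -3.113571595987701
[ 0.53626623 -0.27637982  0.045     ]
top strip [ 0.46979868 -0.042505    0.05      ]
top strip [ 0.49112445 -0.23918496  0.05      ]
side 0.9 91 ((195.91038513183594, 405.9386901855469), (6.410486698150635, 64.59051513671875), 60.945396423339844)
side 0.82 640 ((269.4843444824219, 337.2691650390625), (12.499429702758789, 77.34576416015625), 12.804265975952148)
top 0.85 393 ((398.27435302734375, 260.61505126953125), (9.645255088806152, 67.11767578125), 86.18592071533203)
top 0.64 10 ((457.4500732421875, 293.6500244140625), (3.7947328090667725, 2.2135939598083496), 18.434947967529297)
specimen_cup_0 side [ 0.636 -0.118  0.064] 0.95
specimen_cup_0 side [0.45  0.224 0.06 ] 0.77
specimen_cup_0 side [0.413 0.066 0.065] 0.67
specimen_cup_0 top [ 0.638 -0.104  0.064] 0.79
specimen_cup_0 top [0.406 0.08  0.067] 0.57
specimen_cup_0 top [0.449 0.237 0.062] 0.52
specimen_cup_2 side [ 0.636 -0.118  0.064] 0.95
specimen_cup_2 side [0.45  0.224 0.06 ] 0.77
specimen_cup_2 side [0.413 0.066 0.065] 0.67
specimen_cup_2 top [ 0.638 -0.104  0.064] 0.79
specimen_cup_2 top [0.406 0.08  0.067] 0.57
specimen_cup_2 top [0.449 0.237 0.062] 0.52
petri_dish side [0.65  0.074 0.008] 0.55
petri_dish side [0.541 0.056 0.057] 0.33
tip_box side [0.403 0.441 0.032] 0.84
tip_box top [0.408 0.453 0.032] 0.85
```

The crop confirms it. The strip at side (270,340) is the large one, with deep cuvettes and about 198 mm between its ends. The one at (197,407) is the smaller look-alike. Next I'll fit the fence with an overlay.

```bash
cat >> h.py <<'E'
import cv2
def fr(x0,y0,th,P):
    P=np.atleast_2d(np.array(P,float));c,s=np.cos(th),np.sin(th)
    return np.c_[x0+c*P[:,0]-s*P[:,1],y0+s*P[:,0]+c*P[:,1],P[:,2]]
def overlay(im,cam,F,crop,k,out,boxes=(),pts=()):
    u0,v0,u1,v1=crop
    im=cv2.resize(im[v0:v1,u0:u1],None,fx=k,fy=k,interpolation=cv2.INTER_CUBIC)
    def L(pts,col):
        p=(proj(cam,pts)-[u0,v0]+.5)*k
        cv2.polylines(im,[np.round(p*8).astype(np.int32)],True,col,1,cv2.LINE_AA,3)
    for z,col in((0,(0,0,255)),(.045,(0,255,0))):
        L(fr(*F,[[0,-.25,z],[0,.25,z],[.025,.25,z],[.025,-.25,z]]),col)
    for (bx,by,bth) in boxes:
        for z in(0,.05):
            L(fr(bx,by,bth,[[-.015,-.096,z],[-.015,.096,z],[.015,.096,z],[.015,-.096,z]]),(255,0,0) if z else (255,0,255))
    for p in pts:
        q=(proj(cam,p)[0]-[u0,v0]+.5)*k; cv2.circle(im,tuple(np.round(q).astype(int)),int(3*k),(0,0,255),1)
    cv2.imwrite(out,im)
E
python3 - <<'E'
from h import *
print(ray("top",444,246.7,0),ray("top",265.7,241,0))
F=(.540,-.030,-.028);B=[(.480,-.140,.108)]
overlay(cv2.imread("pics/side0.png"),"side",F,(230,190,400,420),2.6,"pics/so1.png",B)
overlay(cv2.imread("pics/top0.png"),"top",F,(250,190,460,290),3.7,"pics/to1.png",B)
E
```

```text
[ 0.53559195 -0.28823656  0.        ] [0.54993692 0.22356503 0.        ]
```

View pics/so1.png

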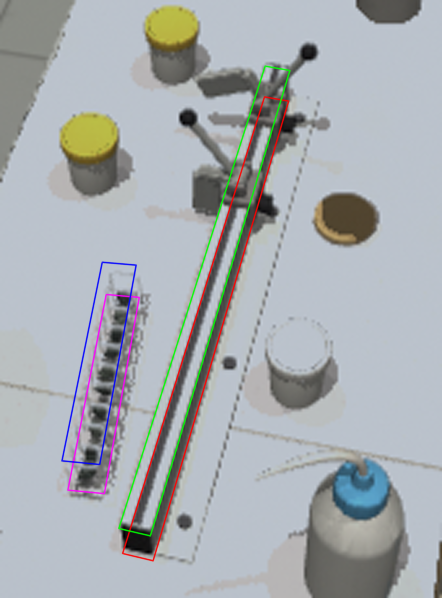

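View pics/to1.png

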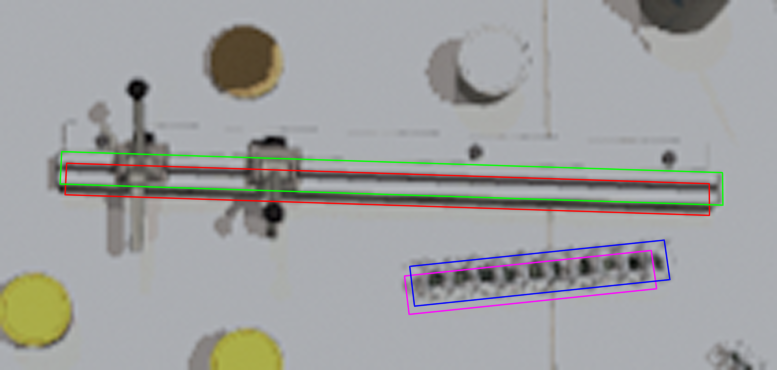

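Run:
```python
from h import *
F=(.5425,-.028,-.026);B=[(.4845,-.1415,.105)]
overlay(cv2.imread("pics/side0.png"),"side",F,(250,280,350,410),4.5,"pics/so2.png",B)
overlay(cv2.imread("pics/side0.png"),"side",F,(280,190,380,290),5.5,"pics/so3.png",B)
overlay(cv2.imread("pics/top0.png"),"top",F,(250,210,355,275),7,"pics/to2.png",B)
overlay(cv2.imread("pics/top0.png"),"top",F,(345,220,455,280),7,"pics/to3.png",B)
```

```text
(no output)
```

View pics/so2.png

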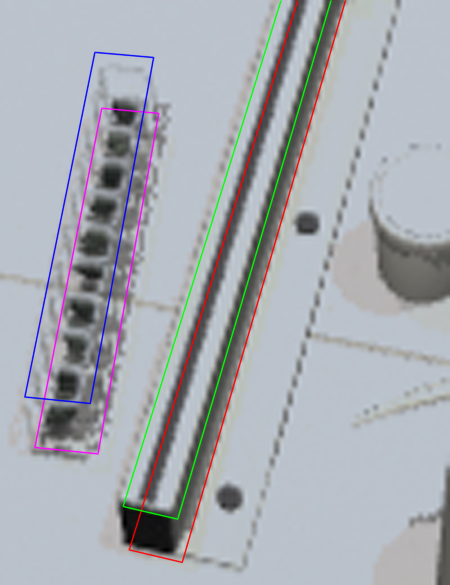

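View pics/so3.png

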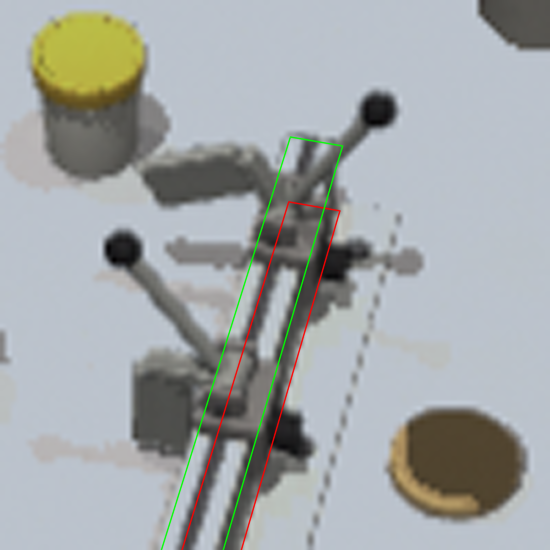

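View pics/to2.png

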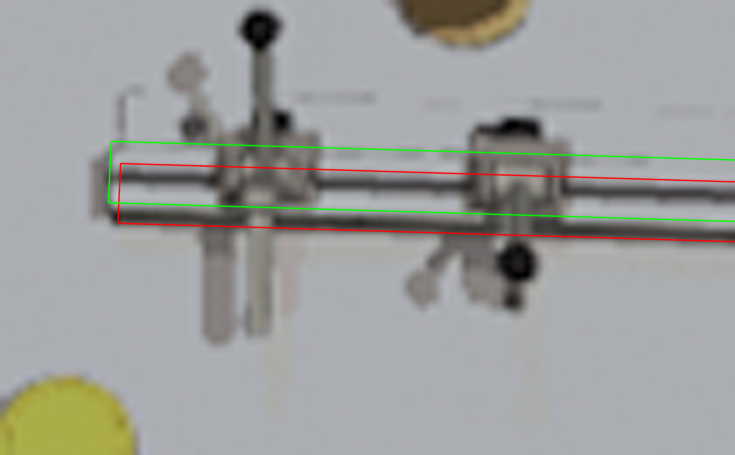

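View pics/to3.png

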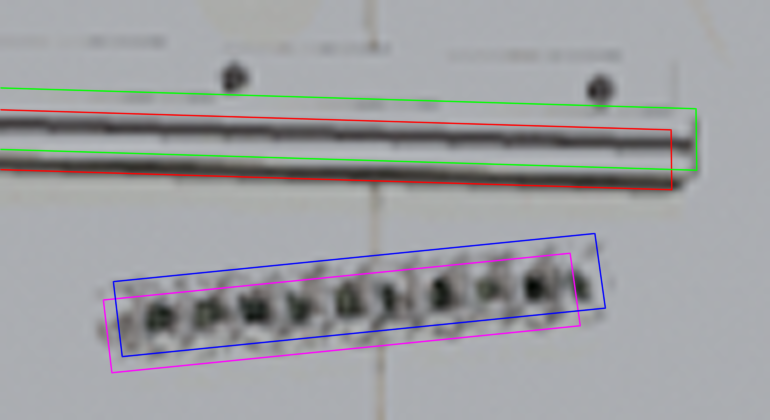

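Fence pose is about (0.5425, -0.028, yaw -0.026), and the strip is about (0.4845, -0.1415, yaw 0.105). Stops lie at fence y of about 0.186 (left) and 0.087 (right), 99 mm apart, which fits the 70–130 mm given. First move is to the right knob, on the robot's side.

```bash
python3 -m jog '[{"jaw":0,"dx":0.33,"dy":0.98,"dz":0,"spin":-0.32},{"jaw":0,"dx":0.33,"dy":0.98,"dz":0,"spin":-0.32},{"jaw":0,"dx":0.33,"dy":0.98,"dz":0,"spin":-0.32},{"jaw":0,"dx":0.33,"dy":0.98,"dz":0,"spin":-0.32},{"jaw":0,"dx":0.33,"dy":0.98,"dz":0,"spin":-0.32},{"jaw":0,"dx":0.33,"dy":0.98,"dz":0,"spin":-0.32},{"jaw":0,"dx":0.33,"dy":0.98,"dz":0,"spin":-0.32},{"jaw":0,"dx":0.33,"dy":0.98,"dz":0,"spin":-0.32},{"jaw":0,"dx":0.33,"dy":0.98,"dz":0,"spin":-0.32},{"jaw":0,"dx":0.33,"dy":0.98,"dz":0,"spin":-0.32},{"jaw":0,"dx":0.33,"dy":0.98,"dz":0,"spin":-0.32},{"jaw":0,"dx":0.33,"dy":0.98,"dz":0,"spin":-0.32},{"jaw":0,"dx":0.33,"dy":0.98,"dz":0,"spin":-0.32},{"jaw":0,"dx":0.33,"dy":0.98,"dz":0,"spin":-0.32},{"jaw":0,"dx":0,"dy":0,"dz":0,"spin":0}]'
```

```text
t: 2.98
tcp_pos: [0.4693, 0.0571, 0.2499]
ee_rot: [-0.493, 0.507, -0.506, 0.494]
contact_force: [0.1, -1.6, 0.6]
finger_gap: 0.006
```

```bash
python3 -m jog '[{"jaw":0,"dx":0,"dy":0.05,"dz":-0.83,"spin":0},{"jaw":0,"dx":0,"dy":0,"dz":-0.83,"spin":0},{"jaw":0,"dx":0,"dy":0,"dz":-0.82,"spin":0},{"jaw":0,"dx":0,"dy":0,"dz":0,"spin":0}]'
python3 - <<'E'
from h import *
for n in("side","top"): cv2.imwrite(f"pics/{n}1.png",cv2.resize(r.snapshot(n)[150:400,200:480],None,fx=2.4,fy=2.4))
E
```

```text
t: 3.48
tcp_pos: [0.4652, 0.0555, 0.1226]
ee_rot: [-0.494, 0.51, -0.506, 0.49]
contact_force: [-0.0, 0.8, -0.2]
finger_gap: 0.006
```

View pics/side1.png

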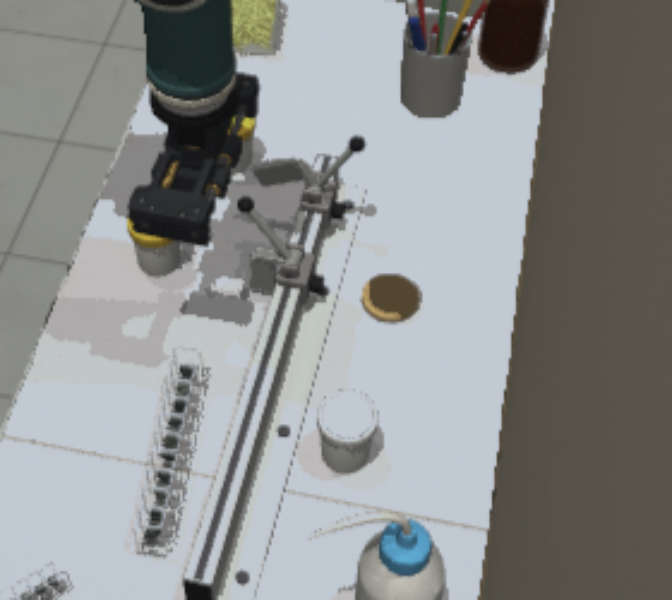

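View pics/top1.png

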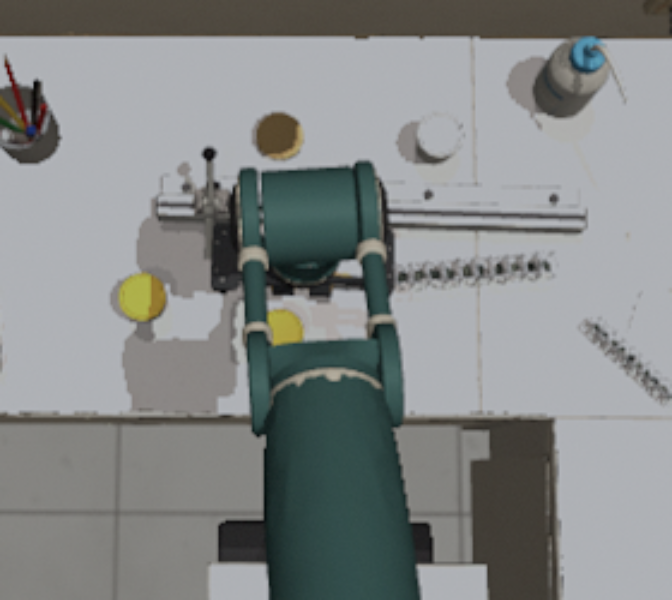

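The body is wide along the jaw direction (top crop columns 210–395), and the fingers are in front of the right knob. Pushing away from the robot.

```bash
python3 -m jog '[{"jaw":0,"dx":0.25,"dy":0.06,"dz":0.08,"spin":0},{"jaw":0,"dx":0.25,"dy":0,"dz":0,"spin":0},{"jaw":0,"dx":0.25,"dy":0,"dz":0,"spin":0},{"jaw":0,"dx":0.25,"dy":0,"dz":0,"spin":0},{"jaw":0,"dx":0.25,"dy":0,"dz":0,"spin":0},{"jaw":0,"dx":0.25,"dy":0,"dz":0,"spin":0},{"jaw":0,"dx":0.25,"dy":0,"dz":0,"spin":0},{"jaw":0,"dx":0.25,"dy":0,"dz":0,"spin":0}]'; python3 -m jog '[{"jaw":0,"dx":0.1,"dy":0,"dz":0,"spin":0},{"jaw":0,"dx":0.1,"dy":0,"dz":0,"spin":0}]'
```

```text
t: 4.58
tcp_pos: [0.5689, 0.0597, 0.1291]
ee_rot: [-0.492, 0.508, -0.507, 0.492]
contact_force: [-1.7, -0.2, 0.2]
finger_gap: 0.008
t: 4.82
tcp_pos: [0.5788, 0.0597, 0.1296]
ee_rot: [-0.492, 0.508, -0.508, 0.492]
contact_force: [-0.8, 0.5, 0.2]
finger_gap: 0.007
```

```bash
python3 -m jog '[{"jaw":0,"dx":0.08,"dy":0,"dz":0,"spin":0},{"jaw":0,"dx":0,"dy":0,"dz":0,"spin":0}]'; python3 -m jog '[{"jaw":0,"dx":0.06,"dy":0,"dz":0,"spin":0},{"jaw":0,"dx":0,"dy":0,"dz":0,"spin":0}]'
```

```text
t: 5.08
tcp_pos: [0.5804, 0.0597, 0.1292]
ee_rot: [-0.494, 0.509, -0.506, 0.491]
contact_force: [-7.7, 0.1, 2.1]
finger_gap: 0.0
t: 5.32
tcp_pos: [0.5811, 0.0596, 0.1288]
ee_rot: [-0.495, 0.51, -0.505, 0.489]
contact_force: [-12.7, -0.4, 5.9]
finger_gap: 0.004
```

The right leaf met its end stop (12.7 N, at x 0.581 against 0.582 predicted). Next, back off, lift and go behind the left knob.

```bash
python3 -m jog '[{"jaw":0,"dx":-0.5,"dy":0,"dz":0.1,"spin":0},{"jaw":0,"dx":0,"dy":0,"dz":1,"spin":0},{"jaw":0,"dx":0.3,"dy":0.6,"dz":0.1,"spin":0},{"jaw":0,"dx":0.65,"dy":0.65,"dz":0,"spin":0},{"jaw":0,"dx":0.65,"dy":0.65,"dz":0,"spin":0},{"jaw":0,"dx":0,"dy":0,"dz":0,"spin":0}]'
python3 - <<'E'
from h import *
cv2.imwrite("pics/side2.png",cv2.resize(r.snapshot("side")[150:350,230:430],None,fx=3,fy=3))
E
```

```text
t: 6.08
tcp_pos: [0.6428, 0.1569, 0.19]
ee_rot: [0.492, -0.507, 0.508, -0.494]
contact_force: [-0.3, 0.1, -0.4]
finger_gap: 0.004
```

View pics/side2.png

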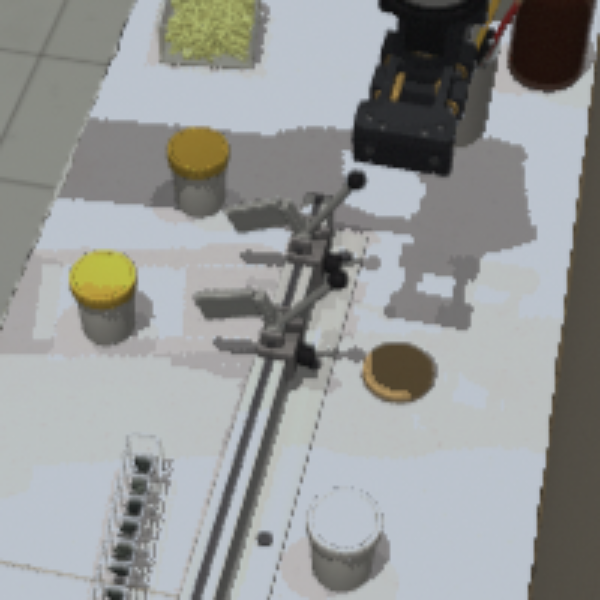

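The right stop is fully up, with its knob at crop (338,278), and the gripper is behind the left knob. Descending and pulling the left stop down.

```bash
python3 -m jog '[{"jaw":0,"dx":0,"dy":0,"dz":-0.62,"spin":0},{"jaw":0,"dx":0,"dy":0,"dz":-0.62,"spin":0},{"jaw":0,"dx":-0.25,"dy":0,"dz":0,"spin":0},{"jaw":0,"dx":-0.25,"dy":0,"dz":0,"spin":0},{"jaw":0,"dx":-0.25,"dy":0,"dz":0,"spin":0},{"jaw":0,"dx":-0.25,"dy":0,"dz":0,"spin":0},{"jaw":0,"dx":-0.25,"dy":0,"dz":0,"spin":0},{"jaw":0,"dx":-0.25,"dy":0,"dz":0,"spin":0},{"jaw":0,"dx":-0.25,"dy":0,"dz":0,"spin":0}]';python3 -m jog '[{"jaw":0,"dx":-0.15,"dy":0,"dz":0,"spin":0},{"jaw":0,"dx":0,"dy":0,"dz":0,"spin":0}]'
```

```text
t: 7.25
tcp_pos: [0.5522, 0.1548, 0.1276]
ee_rot: [-0.492, 0.508, -0.508, 0.492]
contact_force: [1.1, 0.2, -0.4]
finger_gap: 0.007
t: 7.5
tcp_pos: [0.5448, 0.1547, 0.1275]
ee_rot: [-0.492, 0.508, -0.507, 0.492]
contact_force: [0.3, 0.1, 1.1]
finger_gap: 0.01
```

```bash
python3 -m jog '[{"jaw":0,"dx":-0.12,"dy":0,"dz":0,"spin":0},{"jaw":0,"dx":0,"dy":0,"dz":0,"spin":0}]';python3 -m jog '[{"jaw":0,"dx":-0.1,"dy":0,"dz":0,"spin":0},{"jaw":0,"dx":0,"dy":0,"dz":0,"spin":0}]'
```

```text
t: 7.75
tcp_pos: [0.5394, 0.1547, 0.1276]
ee_rot: [-0.492, 0.508, -0.508, 0.492]
contact_force: [0.5, -0.9, -0.2]
finger_gap: 0.003
t: 8.0
tcp_pos: [0.5343, 0.1547, 0.1276]
ee_rot: [-0.492, 0.508, -0.508, 0.492]
contact_force: [0.6, 0.0, 0.4]
finger_gap: 0.002
```

```bash
python3 -m jog '[{"jaw":0,"dx":-0.08,"dy":0,"dz":0,"spin":0},{"jaw":0,"dx":0,"dy":0,"dz":0,"spin":0}]';python3 -m jog '[{"jaw":0,"dx":-0.08,"dy":0,"dz":0,"spin":0},{"jaw":0,"dx":0,"dy":0,"dz":0,"spin":0}]'
python3 - <<'E'
from h import *
cv2.imwrite("pics/side3.png",cv2.resize(r.snapshot("side")[150:350,230:430],None,fx=3,fy=3))
E
```

```text
t: 8.25
tcp_pos: [0.5316, 0.1548, 0.1282]
ee_rot: [0.491, -0.507, 0.508, -0.493]
contact_force: [3.6, 0.7, -0.1]
finger_gap: 0.007
t: 8.5
tcp_pos: [0.5299, 0.155, 0.1294]
ee_rot: [0.49, -0.506, 0.509, -0.494]
contact_force: [9.0, -0.1, -0.9]
finger_gap: 0.007
```

View pics/side3.png

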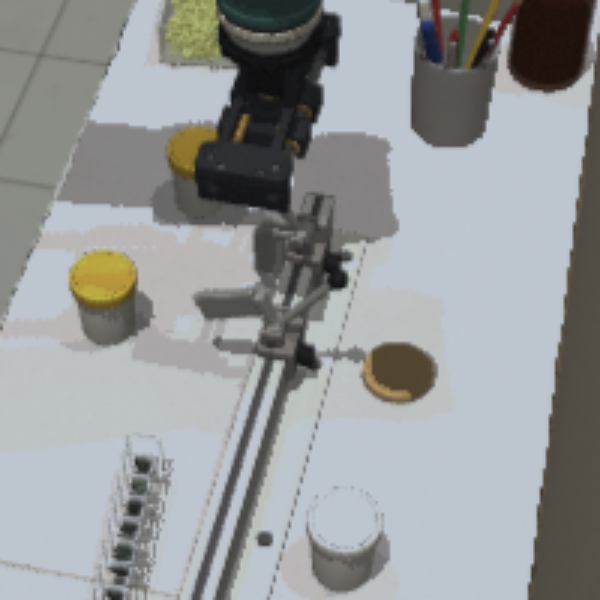

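The left stop is down at its end stop (9 N); its leaf shows at crop (268,245). Next I go in front of the strip with the jaws open along the fence, to push it flush with two fingertips.

```bash
python3 -m jog '[{"jaw":0,"dx":0.25,"dy":0,"dz":0,"spin":0},{"jaw":0,"dx":0,"dy":0,"dz":1,"spin":0},{"jaw":0.5,"dx":0,"dy":-0.5,"dz":0.3,"spin":0},{"jaw":1,"dx":-0.5,"dy":-1,"dz":0,"spin":0},{"jaw":1,"dx":-0.5,"dy":-1,"dz":0,"spin":0},{"jaw":1,"dx":-0.5,"dy":-1,"dz":0,"spin":0},{"jaw":1,"dx":-0.5,"dy":-1,"dz":0,"spin":0},{"jaw":1,"dx":-0.3,"dy":-1,"dz":0,"spin":0},{"jaw":1,"dx":0,"dy":-0.4,"dz":0,"spin":0},{"jaw":1,"dx":0,"dy":0,"dz":0,"spin":0}]'
python3 - <<'E'
from h import *
m=R.from_quat(r.sense()["ee_rot"]).as_matrix();print(m.round(3),np.degrees(np.arctan2(m[1,0],m[0,0])),np.degrees(np.pi/2+.026))
E
```

```text
t: 9.8
tcp_pos: [0.4234, -0.1412, 0.1923]
ee_rot: [-0.492, 0.509, -0.508, 0.491]
contact_force: [-0.0, 0.2, -0.4]
finger_gap: 0.89
[[-0.034 -0.002  0.999]
 [-0.999  0.001 -0.034]
 [-0.001 -1.    -0.002]] -91.96328129693447 91.48969026734014
```

```bash
python3 -m jog '[{"jaw":1,"dx":0,"dy":0,"dz":-1,"spin":0.1},{"jaw":1,"dx":0,"dy":0,"dz":-1,"spin":0},{"jaw":1,"dx":0,"dy":0,"dz":-0.8,"spin":0},{"jaw":1,"dx":0,"dy":0,"dz":-0.5,"spin":0},{"jaw":1,"dx":0,"dy":0,"dz":0,"spin":0}]'
python3 - <<'E'
from h import *
cv2.imwrite("pics/side4.png",cv2.resize(r.snapshot("side")[200:430,180:400],None,fx=2.6,fy=2.6))
E
```

```text
t: 10.42
tcp_pos: [0.4218, -0.1383, 0.0254]
ee_rot: [-0.496, 0.508, -0.503, 0.494]
contact_force: [-0.4, 0.5, 0.0]
finger_gap: 0.998
```

View pics/side4.png

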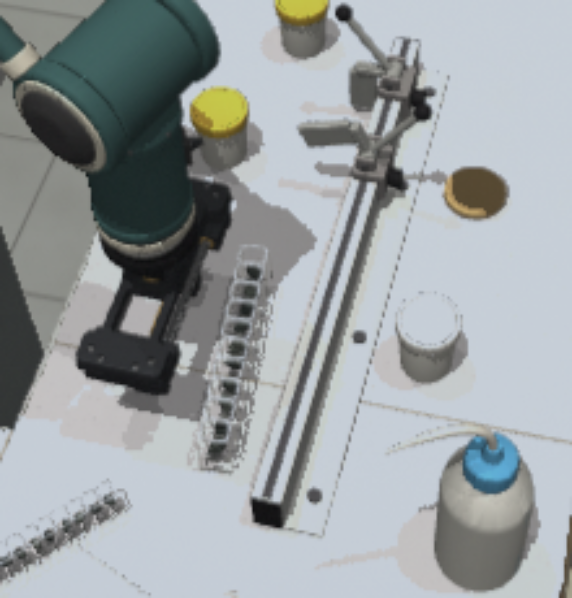

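```bash
python3 -m jog '[{"jaw":1,"dx":0.2,"dy":0,"dz":0,"spin":0},{"jaw":1,"dx":0.2,"dy":0,"dz":0,"spin":0},{"jaw":1,"dx":0.2,"dy":0,"dz":0,"spin":0},{"jaw":1,"dx":0.2,"dy":0,"dz":0,"spin":0},{"jaw":1,"dx":0.2,"dy":0,"dz":0,"spin":0},{"jaw":1,"dx":0.2,"dy":0,"dz":0,"spin":0},{"jaw":1,"dx":0.1,"dy":0,"dz":0,"spin":0},{"jaw":1,"dx":0.1,"dy":0,"dz":0,"spin":0},{"jaw":1,"dx":0,"dy":0,"dz":0,"spin":0}]'
python3 - <<'E'
from h import *
im=r.snapshot("side");cv2.imwrite("pics/side5raw.png",im)
cv2.imwrite("pics/side5.png",cv2.resize(im[200:430,180:400],None,fx=2.6,fy=2.6))
E
```

```text
t: 11.6
tcp_pos: [0.4944, -0.1403, 0.0276]
ee_rot: [0.494, -0.506, 0.506, -0.494]
contact_force: [0.5, -1.1, -0.1]
finger_gap: 0.997
```

View pics/side5.png

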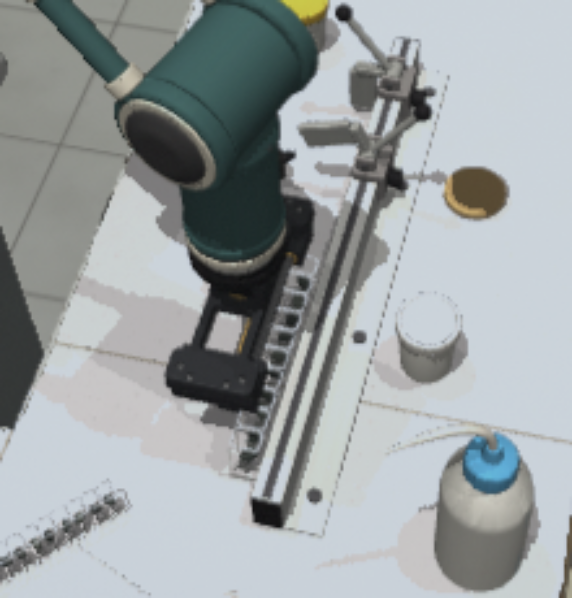

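```bash
for i in 1 2; do :; done; python3 -m jog '[{"jaw":1,"dx":0.08,"dy":0,"dz":0,"spin":0},{"jaw":1,"dx":0,"dy":0,"dz":0,"spin":0}]'; python3 -m jog '[{"jaw":1,"dx":0.08,"dy":0,"dz":0,"spin":0},{"jaw":1,"dx":0,"dy":0,"dz":0,"spin":0}]'
```

```text
t: 11.9
tcp_pos: [0.495, -0.1401, 0.0273]
ee_rot: [-0.496, 0.508, -0.504, 0.493]
contact_force: [-8.9, -0.1, 7.2]
finger_gap: 0.998
t: 12.15
tcp_pos: [0.4952, -0.1399, 0.0268]
ee_rot: [-0.497, 0.51, -0.502, 0.491]
contact_force: [-19.6, -2.2, 15.4]
finger_gap: 0.999
```

Flush contact: 19 N against the fence. Next I retreat and turn 90° to push the right end with closed jaws.

```bash
python3 -m jog '[{"jaw":1,"dx":-0.6,"dy":0,"dz":0,"spin":0},{"jaw":0,"dx":0,"dy":-0.2,"dz":1,"spin":0},{"jaw":0,"dx":0,"dy":-0.6,"dz":0.6,"spin":0}]'
python3 - <<'E'
from h import *
s=r.sense();m=R.from_quat(s["ee_rot"]).as_matrix();print(s["q"].round(2),np.degrees(np.arctan2(m[1,0],m[0,0])))
E
```

```text
t: 12.52
tcp_pos: [0.4721, -0.18, 0.1092]
ee_rot: [0.494, -0.505, 0.506, -0.495]
contact_force: [1.5, -0.1, 0.0]
finger_gap: 0.789
[-0.41  0.08  2.1   0.    0.96  1.18] -91.19962505767474
```

Run:
```python
from h import *
print(tri((369,375),(445,173)))
print(ray("side",366,412,0.02), ray("side",384,400,.1),ray("side",348,400,.1))
```

```text
[ 0.70839141 -0.26110835  0.15608399]
[ 0.71518221 -0.27037644  0.02      ] [ 0.74440958 -0.27532295  0.1       ] [ 0.67929463 -0.28942935  0.1       ]
```

```bash
python3 -m jog '[{"jaw":0,"dx":0.04,"dy":-0.1,"dz":0,"spin":1},{"jaw":0,"dx":0.04,"dy":-0.1,"dz":0,"spin":1},{"jaw":0,"dx":0.04,"dy":-0.1,"dz":0,"spin":1},{"jaw":0,"dx":0.04,"dy":-0.1,"dz":0,"spin":1},{"jaw":0,"dx":0.04,"dy":-0.1,"dz":0,"spin":1},{"jaw":0,"dx":0.04,"dy":-0.1,"dz":0,"spin":1},{"jaw":0,"dx":0.04,"dy":-0.1,"dz":0,"spin":1},{"jaw":0,"dx":0.04,"dy":-0.1,"dz":0,"spin":1},{"jaw":0,"dx":0.04,"dy":-0.1,"dz":0,"spin":1},{"jaw":0,"dx":0.04,"dy":-0.1,"dz":0,"spin":1},{"jaw":0,"dx":0.04,"dy":-0.1,"dz":0,"spin":1},{"jaw":0,"dx":0.04,"dy":-0.1,"dz":0,"spin":1},{"jaw":0,"dx":0.04,"dy":-0.1,"dz":0,"spin":1},{"jaw":0,"dx":0.04,"dy":-0.1,"dz":0,"spin":1},{"jaw":0,"dx":0.04,"dy":-0.1,"dz":0,"spin":1},{"jaw":0,"dx":0.04,"dy":-0.1,"dz":0,"spin":1},{"jaw":0,"dx":0.04,"dy":-0.1,"dz":0,"spin":1},{"jaw":0,"dx":0.04,"dy":-0.1,"dz":0,"spin":0.9},{"jaw":0,"dx":0,"dy":0,"dz":0,"spin":0}]'
python3 - <<'E'
from h import *
s=r.sense();m=R.from_quat(s["ee_rot"]).as_matrix();print(s["q"].round(2),np.degrees(np.arctan2(m[1,0],m[0,0])))
F=(.5395,-.028,-.026);B=[(.5175,-.14,-.026)]
for n in("side","top"):
    im=r.snapshot(n);cv2.imwrite(f"pics/{n}6raw.png",im)
overlay(cv2.imread("pics/side6raw.png"),"side",F,(210,250,400,430),3.3,"pics/side6.png",B)
overlay(cv2.imread("pics/top6raw.png"),"top",F,(300,190,480,300),4.4,"pics/top6.png",B)
E
```

```text
t: 14.9
tcp_pos: [0.5082, -0.2706, 0.1077]
ee_rot: [0.707, -0.011, 0.012, -0.707]
contact_force: [-0.3, 0.5, 0.0]
finger_gap: 0.004
[-0.53  0.21  1.95  0.    0.98 -0.5 ] -1.8618539565233894
```

View pics/side6.png

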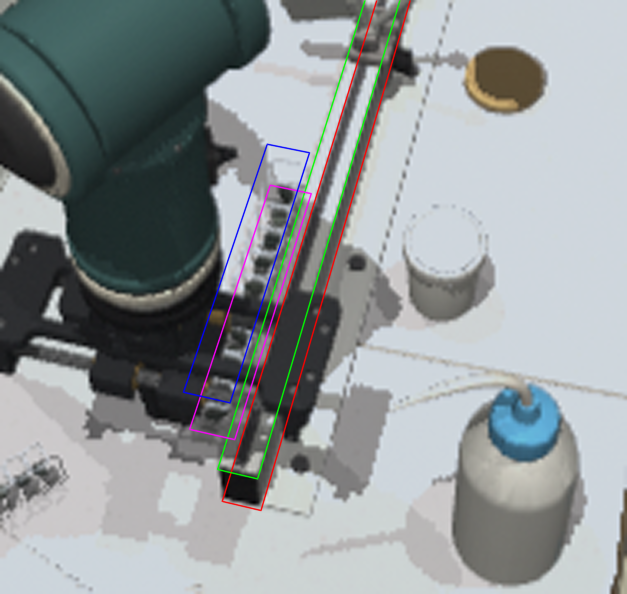

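View pics/top6.png

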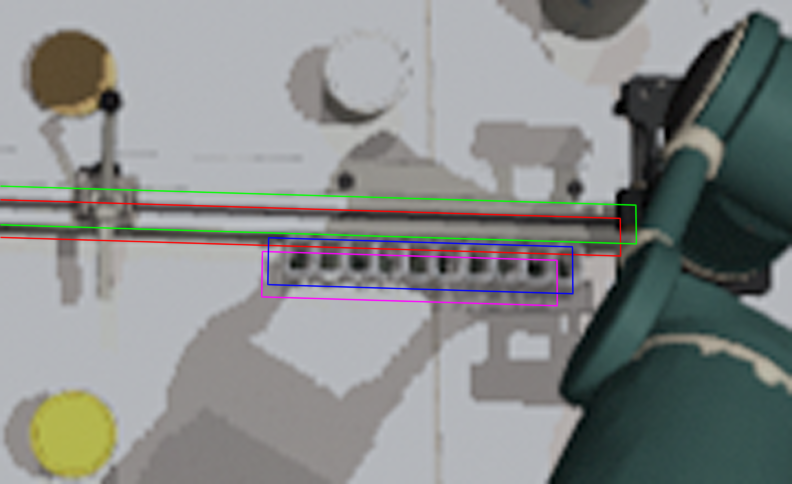

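The strip lies along the fence and its overlay agrees. Its right end is at about y -0.237, and the fingers are right of it. Descending and checking clearance.

```bash
python3 -m jog '[{"jaw":0,"dx":0.06,"dy":0,"dz":-0.8,"spin":0.06},{"jaw":0,"dx":0,"dy":0,"dz":-0.75,"spin":0},{"jaw":0,"dx":0,"dy":0,"dz":0,"spin":0}]'; python3 -m jog '[{"jaw":0,"dx":0,"dy":0.2,"dz":0,"spin":0},{"jaw":0,"dx":0,"dy":0.2,"dz":0,"spin":0},{"jaw":0,"dx":0,"dy":0.15,"dz":0,"spin":0},{"jaw":0,"dx":0.01,"dy":0.15,"dz":0,"spin":0}]'
python3 - <<'E'
from h import *
s=r.sense();m=R.from_quat(s["ee_rot"]).as_matrix();print(np.degrees(np.arctan2(m[1,0],m[0,0])))
im=r.snapshot("side");cv2.imwrite("pics/side7.png",cv2.resize(im[240:430,200:400],None,fx=3,fy=3))
E
```

```text
t: 15.38
tcp_pos: [0.5082, -0.2683, 0.027]
ee_rot: [-0.706, 0.012, -0.007, 0.708]
contact_force: [0.3, -0.2, -0.2]
finger_gap: 0.003
t: 15.88
tcp_pos: [0.5124, -0.235, 0.0313]
ee_rot: [0.707, -0.008, 0.01, -0.707]
contact_force: [0.6, -0.5, 0.4]
finger_gap: 0.005
-1.4662241500774615
```

View pics/side7.png

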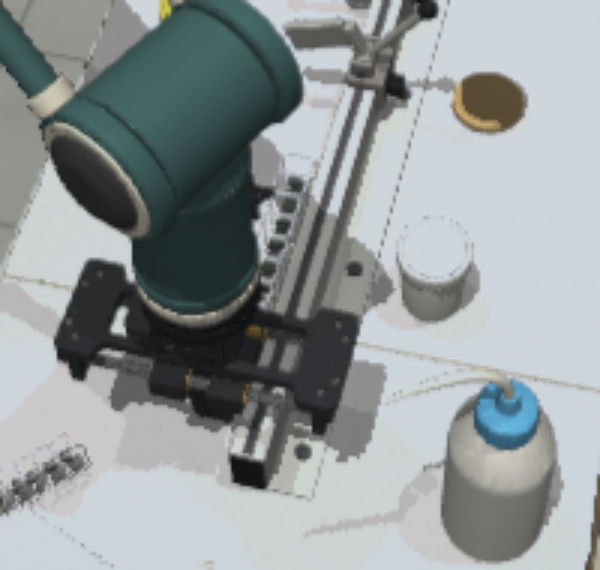

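```bash
python3 -m jog '[{"jaw":0,"dx":0.005,"dy":0.2,"dz":0,"spin":0},{"jaw":0,"dx":0.005,"dy":0.2,"dz":0,"spin":0},{"jaw":0,"dx":0.005,"dy":0.2,"dz":0,"spin":0},{"jaw":0,"dx":0.005,"dy":0.2,"dz":0,"spin":0},{"jaw":0,"dx":0.005,"dy":0.2,"dz":0,"spin":0},{"jaw":0,"dx":0.005,"dy":0.2,"dz":0,"spin":0},{"jaw":0,"dx":0.005,"dy":0.2,"dz":0,"spin":0}]'
python3 - <<'E'
from h import *
for n in("side","top"):
    im=r.snapshot(n);cv2.imwrite(f"pics/{n}8raw.png",im)
    cv2.imwrite(f"pics/{n}8.png",cv2.resize(im[190:390,220:420],None,fx=3,fy=3))
E
```

```text
t: 16.8
tcp_pos: [0.5133, -0.1645, 0.0301]
ee_rot: [-0.707, 0.009, -0.009, 0.707]
contact_force: [-0.5, 0.4, 0.9]
finger_gap: -0.001
```

View pics/side8.png

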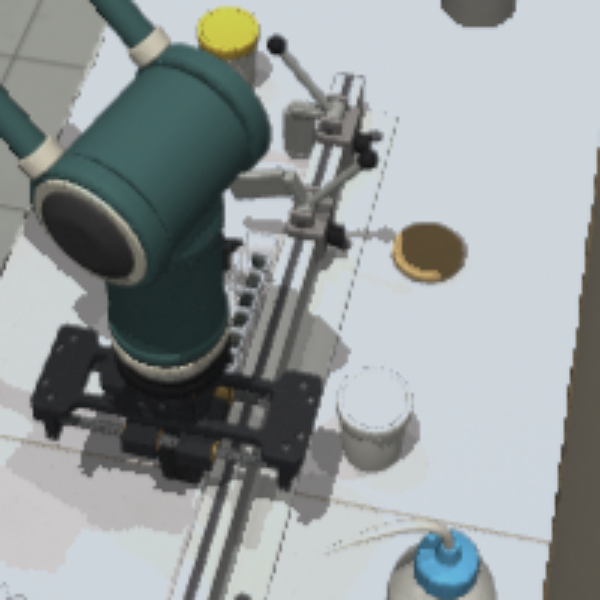

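View pics/top8.png

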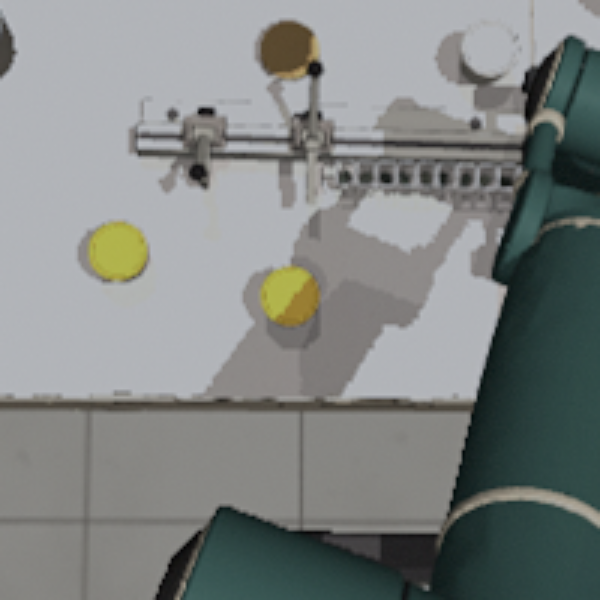

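The strip is sliding along the fence with little or no gap. Its left end is at top crop (328,178), and it is about to pass under the raised right leaf. Continuing.

```bash
python3 -m jog '[{"jaw":0,"dx":0.01,"dy":0.2,"dz":0,"spin":0},{"jaw":0,"dx":0.01,"dy":0.2,"dz":0,"spin":0},{"jaw":0,"dx":0.005,"dy":0.2,"dz":0,"spin":0},{"jaw":0,"dx":0.005,"dy":0.2,"dz":0,"spin":0},{"jaw":0,"dx":0.005,"dy":0.2,"dz":0,"spin":0},{"jaw":0,"dx":0.005,"dy":0.2,"dz":0,"spin":0},{"jaw":0,"dx":0.005,"dy":0.2,"dz":0,"spin":0},{"jaw":0,"dx":0.005,"dy":0.2,"dz":0,"spin":0},{"jaw":0,"dx":0.005,"dy":0.2,"dz":0,"spin":0}]'
python3 - <<'E'
from h import *
for n in("side","top"):
    im=r.snapshot(n);cv2.imwrite(f"pics/{n}9raw.png",im)
    cv2.imwrite(f"pics/{n}9.png",cv2.resize(im[190:290,250:400],None,fx=5,fy=5,interpolation=cv2.INTER_CUBIC))
E
```

```text
t: 18.02
tcp_pos: [0.5162, -0.0746, 0.0302]
ee_rot: [-0.707, 0.009, -0.009, 0.707]
contact_force: [-0.3, -1.2, 0.8]
finger_gap: 0.006
```

View pics/side9.png

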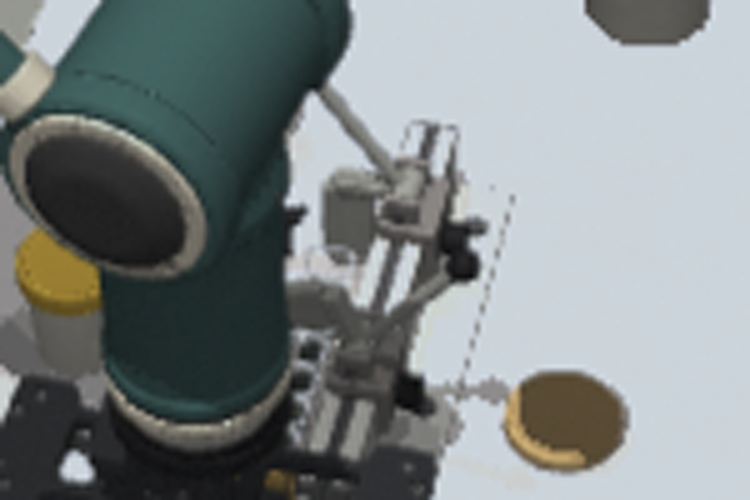

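View pics/top9.png

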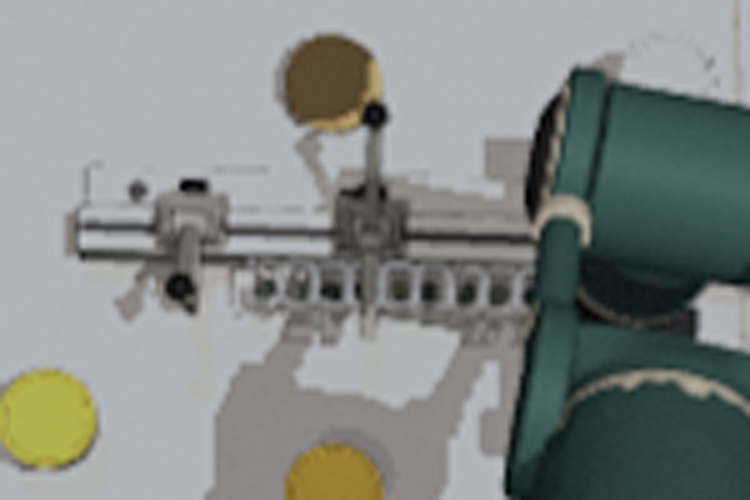

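```bash
python3 -m jog '[{"jaw":0,"dx":0.005,"dy":0.15,"dz":0,"spin":0},{"jaw":0,"dx":0.005,"dy":0.1,"dz":0,"spin":0},{"jaw":0,"dx":0,"dy":0.06,"dz":0,"spin":0},{"jaw":0,"dx":0,"dy":0,"dz":0,"spin":0}]';python3 -m jog '[{"jaw":0,"dx":0,"dy":0.06,"dz":0,"spin":0},{"jaw":0,"dx":0,"dy":0,"dz":0,"spin":0}]'; python3 -m jog '[{"jaw":0,"dx":0,"dy":0.05,"dz":0,"spin":0},{"jaw":0,"dx":0,"dy":0,"dz":0,"spin":0}]'
```

```text
t: 18.62
tcp_pos: [0.5166, -0.0596, 0.0302]
ee_rot: [-0.707, 0.009, -0.009, 0.707]
contact_force: [0.2, 0.3, 1.2]
finger_gap: 0.003
t: 18.88
tcp_pos: [0.5166, -0.0567, 0.0302]
ee_rot: [-0.707, 0.009, -0.009, 0.707]
contact_force: [0.6, 0.6, -0.8]
finger_gap: 0.001
t: 19.12
tcp_pos: [0.5167, -0.0541, 0.0302]
ee_rot: [-0.707, 0.009, -0.009, 0.707]
contact_force: [0.0, 0.7, 0.0]
finger_gap: 0.01
```

```bash
python3 -m jog '[{"jaw":0,"dx":0,"dy":0.05,"dz":0,"spin":0},{"jaw":0,"dx":0,"dy":0,"dz":0,"spin":0}]';python3 -m jog '[{"jaw":0,"dx":0,"dy":0.05,"dz":0,"spin":0},{"jaw":0,"dx":0,"dy":0,"dz":0,"spin":0}]'
```

```text
t: 19.38
tcp_pos: [0.5166, -0.0516, 0.0302]
ee_rot: [-0.707, 0.009, -0.009, 0.707]
contact_force: [-0.2, 0.2, 0.5]
finger_gap: 0.005
t: 19.62
tcp_pos: [0.5166, -0.0491, 0.0302]
ee_rot: [-0.707, 0.009, -0.009, 0.707]
contact_force: [0.8, -0.3, 0.1]
finger_gap: 0.007
```

Run:
```python
from h import *
for n in("side","top"):
    im=r.snapshot(n)
    cv2.imwrite(f"pics/{n}10.png",cv2.resize(im[190:290,250:400],None,fx=5,fy=5,interpolation=cv2.INTER_CUBIC))
```

```text
(no output)
```

View pics/top10.png

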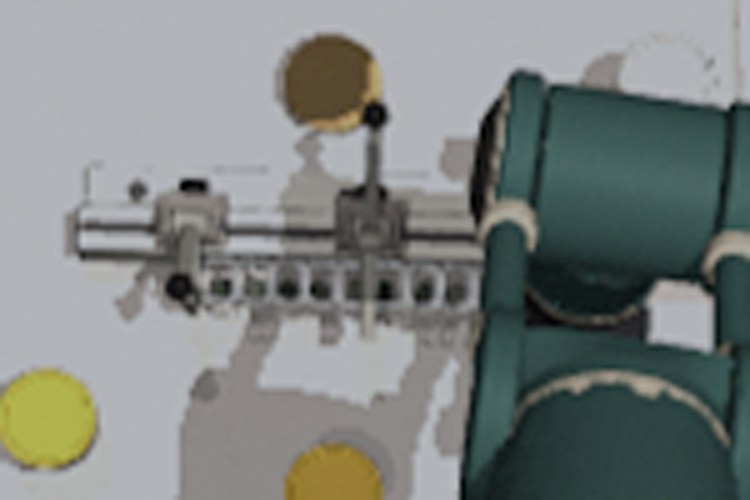

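Almost touching now: strip end at top crop (203,287), leaf at about (192,290). Creeping on.

```bash
python3 -m jog '[{"jaw":0,"dx":0,"dy":0.04,"dz":0,"spin":0},{"jaw":0,"dx":0,"dy":0,"dz":0,"spin":0}]';python3 -m jog '[{"jaw":0,"dx":0,"dy":0.04,"dz":0,"spin":0},{"jaw":0,"dx":0,"dy":0,"dz":0,"spin":0}]';python3 -m jog '[{"jaw":0,"dx":0,"dy":0.04,"dz":0,"spin":0},{"jaw":0,"dx":0,"dy":0,"dz":0,"spin":0}]'
```

```text
t: 19.98
tcp_pos: [0.5166, -0.0472, 0.0302]
ee_rot: [0.707, -0.009, 0.009, -0.707]
contact_force: [0.0, 0.1, -0.6]
finger_gap: 0.008
t: 20.23
tcp_pos: [0.5169, -0.0469, 0.0304]
ee_rot: [0.708, -0.009, 0.009, -0.706]
contact_force: [-0.8, -7.8, -0.9]
finger_gap: 0.003
t: 20.48
tcp_pos: [0.5172, -0.0466, 0.0306]
ee_rot: [0.709, -0.008, 0.009, -0.705]
contact_force: [0.3, -15.0, -0.5]
finger_gap: 0.008
```

Contact with the left stop: 7.8 N, then 15 N, with no further travel. Backing off and lifting to check that it is flush.

```bash
python3 -m jog '[{"jaw":0,"dx":0,"dy":-0.3,"dz":0,"spin":0},{"jaw":0,"dx":0,"dy":-0.5,"dz":0,"spin":0},{"jaw":0,"dx":0,"dy":-0.6,"dz":1,"spin":0},{"jaw":0,"dx":0,"dy":-1,"dz":0.7,"spin":0},{"jaw":0,"dx":0,"dy":-1,"dz":0.3,"spin":0},{"jaw":0,"dx":-0.3,"dy":-1,"dz":0,"spin":0}]'
python3 - <<'E'
from h import *
for n in("side","top"):
    im=r.snapshot(n);cv2.imwrite(f"pics/{n}11raw.png",im)
F=(.541,-.028,-.026);yl=.186
c=fr(*F,[[-.015,yl-.1,0]])[0];print(c)
overlay(cv2.imread("pics/side11raw.png"),"side",F,(260,190,380,300),5,"pics/side11.png",[(c[0],c[1],-.026)])
overlay(cv2.imread("pics/top11raw.png"),"top",F,(260,210,400,270),5.5,"pics/top11.png")
E
```

```text
t: 21.22
tcp_pos: [0.5036, -0.2657, 0.1328]
ee_rot: [0.708, -0.007, 0.011, -0.706]
contact_force: [-0.0, 0.6, -0.4]
finger_gap: 0.006
[0.52824082 0.05836089 0.        ]
```

View pics/side11.png

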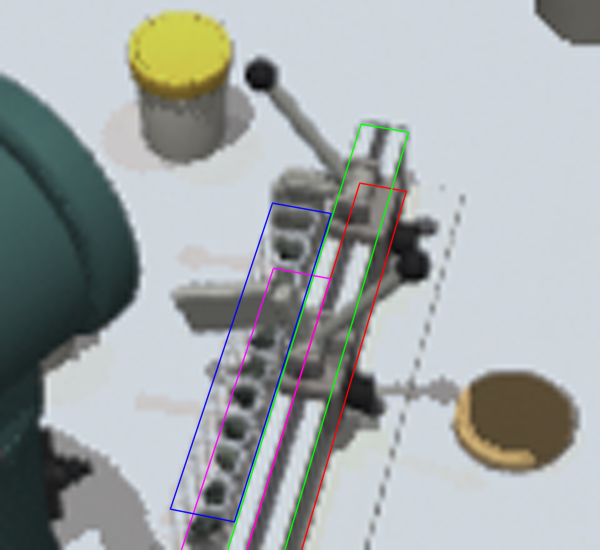

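View pics/top11.png

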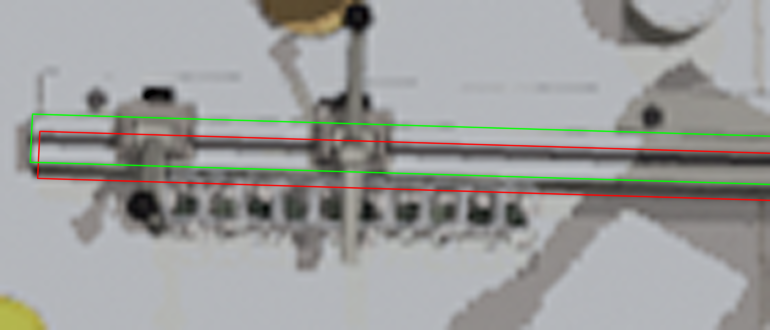

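```bash
cat > gap.py <<'E'
from h import *
def wells(f,cam,c,n=None):
    # c: strip pose; sample wells: darkest point around predicted well centre (z~.03)
    im=cv2.cvtColor(cv2.imread(f),cv2.COLOR_BGR2GRAY);big=cv2.resize(im,None,fx=4,fy=4,interpolation=cv2.INTER_CUBIC)
    return big
def rect(f,F,z,k=2000,cam="top"):
    # rectified view of plane z in fence frame: x -60..40mm, y -260..260 -> 2px/mm
    g=cv2.imread(f)
    ys,xs=np.meshgrid(np.arange(.26,-.26,-.0005),np.arange(.04,-.06,-.0005))
    P=fr(*F,np.c_[xs.ravel(),ys.ravel(),np.full(xs.size,z)])
    p=proj(cam,P).astype(np.float32).reshape(*xs.shape,2)
    return cv2.remap(g,p[...,0],p[...,1],cv2.INTER_CUBIC)
if __name__=="__main__":
    F=(.541,-.028,-.026)
    rows=[]
    for f,y0 in(("pics/top6raw.png",-.112),("pics/top11raw.png",.086)):
        im=rect(f,F,.03)
        u=int((.26-(y0+.1))/.0005);rows.append(im[:,max(u,0):u+420])
    for f,y0 in(("pics/side6raw.png",-.112),("pics/side11raw.png",.086)):
        im=rect(f,F,.03,cam="side")
        u=int((.26-(y0+.1))/.0005);rows.append(im[:,max(u,0):u+420])
    w=min(x.shape[1] for x in rows)
    o=np.vstack([x[:,:w] for x in rows]);print(o.shape)
    cv2.imwrite("pics/rect1.png",cv2.resize(o,None,fx=1,fy=.75))
E
python3 gap.py
```

```text
(800, 420, 3)
```

View pics/rect1.png

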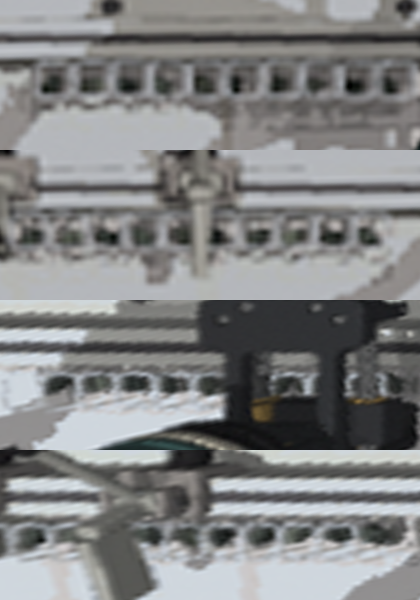

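Against the earlier pressed-flush picture, both cameras show the strip still parallel but about 3 mm off the fence. I can't press at mid-strip because the raised right leaf is over it. Instead I'll press the foot at y of about 0.006, clear of the leaf. The right corner then seats first and the rest swings flush.

```bash
python3 -m jog '[{"jaw":0,"dx":-0.2,"dy":0.9,"dz":0,"spin":0},{"jaw":0,"dx":-0.2,"dy":0.9,"dz":0,"spin":0},{"jaw":0,"dx":-0.2,"dy":0.9,"dz":0,"spin":0},{"jaw":0,"dx":-0.2,"dy":0.9,"dz":0,"spin":0},{"jaw":0,"dx":0,"dy":0.9,"dz":0,"spin":0},{"jaw":0,"dx":0,"dy":0.9,"dz":0,"spin":0},{"jaw":0,"dx":0,"dy":0,"dz":0,"spin":0}]';  python3 -m jog '[{"jaw":0,"dx":0,"dy":0,"dz":-1,"spin":0},{"jaw":0,"dx":0,"dy":0,"dz":-1,"spin":0},{"jaw":0,"dx":0,"dy":0,"dz":0,"spin":0}]'
python3 - <<'E'
from h import *
for n in("side","top"):
    im=r.snapshot(n);cv2.imwrite(f"pics/{n}12.png",cv2.resize(im[190:340,230:430],None,fx=3.5,fy=3.5))
E
```

```text
t: 22.2
tcp_pos: [0.4608, 0.0098, 0.1299]
ee_rot: [-0.707, 0.008, -0.007, 0.707]
contact_force: [-0.1, -0.6, -0.6]
finger_gap: 0.004
t: 22.58
tcp_pos: [0.457, 0.0065, 0.0265]
ee_rot: [-0.707, 0.013, -0.006, 0.707]
contact_force: [-0.3, 0.3, 0.6]
finger_gap: 0.002
```

View pics/side12.png

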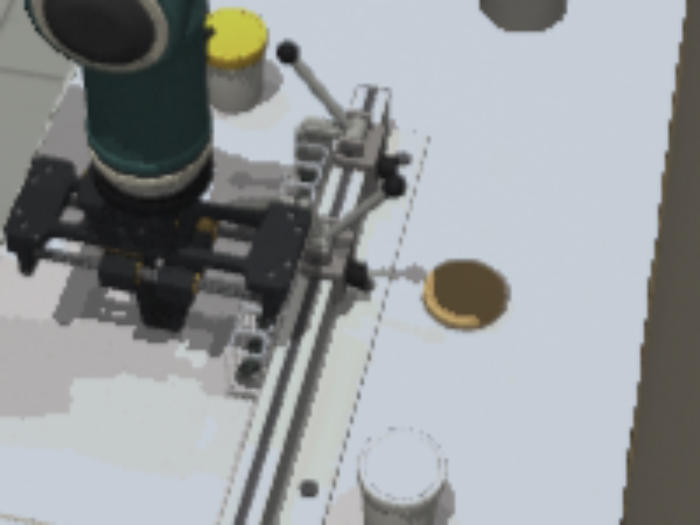

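```bash
python3 -m jog '[{"jaw":0,"dx":0.2,"dy":0,"dz":0.04,"spin":0},{"jaw":0,"dx":0.2,"dy":0,"dz":0,"spin":0},{"jaw":0,"dx":0.1,"dy":0,"dz":0,"spin":0},{"jaw":0,"dx":0.05,"dy":0,"dz":0,"spin":0},{"jaw":0,"dx":0,"dy":0,"dz":0,"spin":0}]'; python3 -m jog '[{"jaw":0,"dx":0.05,"dy":0,"dz":0,"spin":0},{"jaw":0,"dx":0,"dy":0,"dz":0,"spin":0}]'; python3 -m jog '[{"jaw":0,"dx":0.05,"dy":0,"dz":0,"spin":0},{"jaw":0,"dx":0,"dy":0,"dz":0,"spin":0}]'; python3 -m jog '[{"jaw":0,"dx":0.05,"dy":0,"dz":0,"spin":0},{"jaw":0,"dx":0,"dy":0,"dz":0,"spin":0}]'
```

```text
t: 23.3
tcp_pos: [0.4892, 0.0068, 0.0322]
ee_rot: [-0.707, 0.009, -0.009, 0.707]
contact_force: [0.7, -0.3, 0.8]
finger_gap: 0.01
t: 23.55
tcp_pos: [0.4916, 0.0067, 0.0321]
ee_rot: [-0.707, 0.009, -0.009, 0.707]
contact_force: [-0.4, -0.3, -0.2]
finger_gap: 0.006
t: 23.8
tcp_pos: [0.4943, 0.0067, 0.0322]
ee_rot: [-0.707, 0.009, -0.009, 0.707]
contact_force: [0.5, -0.4, 0.5]
finger_gap: 0.007
t: 24.05
tcp_pos: [0.4954, 0.0068, 0.032]
ee_rot: [-0.707, 0.01, -0.008, 0.707]
contact_force: [-4.7, -0.3, 4.5]
finger_gap: 0.007
```

```bash
python3 -m jog '[{"jaw":0,"dx":0.05,"dy":0,"dz":0,"spin":0},{"jaw":0,"dx":0,"dy":0,"dz":0,"spin":0}]'; python3 -m jog '[{"jaw":0,"dx":0.04,"dy":0,"dz":0,"spin":0},{"jaw":0,"dx":0,"dy":0,"dz":0,"spin":0}]'; python3 -m jog '[{"jaw":0,"dx":-0.5,"dy":0,"dz":0,"spin":0},{"jaw":0,"dx":-0.5,"dy":0,"dz":0,"spin":0},{"jaw":0,"dx":0,"dy":-0.6,"dz":1,"spin":0},{"jaw":0,"dx":0,"dy":-1,"dz":0.6,"spin":0},{"jaw":0,"dx":0,"dy":-1,"dz":0.2,"spin":0},{"jaw":0,"dx":0.5,"dy":-1,"dz":0,"spin":0}]'
python3 - <<'E'
from gap import *
for n in("side","top"):
    im=r.snapshot(n);cv2.imwrite(f"pics/{n}13raw.png",im)
F=(.541,-.028,-.026);rows=[]
for cam in("top","side"):
  for i,y0 in((6,-.112),(11,.086),(13,.086)):
    im=rect(f"pics/{cam}{i}raw.png",F,.03,cam=cam)
    u=int((.26-(y0+.1))/.0005);rows.append(im[20:180,max(u,0):u+420])
w=min(x.shape[1] for x in rows)
cv2.imwrite("pics/rect2.png",cv2.resize(np.vstack([x[:,:w] for x in rows]),None,fx=1.5,fy=.62))
E
```

```text
t: 24.3
tcp_pos: [0.4955, 0.0068, 0.0319]
ee_rot: [-0.707, 0.012, -0.006, 0.707]
contact_force: [-11.6, 0.6, 12.4]
finger_gap: 0.005
t: 24.55
tcp_pos: [0.4956, 0.0069, 0.0319]
ee_rot: [-0.707, 0.013, -0.005, 0.707]
contact_force: [-18.8, 1.1, 19.6]
finger_gap: 0.004
t: 25.3
tcp_pos: [0.4768, -0.1752, 0.124]
ee_rot: [0.708, -0.008, 0.011, -0.707]
contact_force: [1.5, 0.6, -0.7]
finger_gap: 0.008
```

View pics/rect2.png

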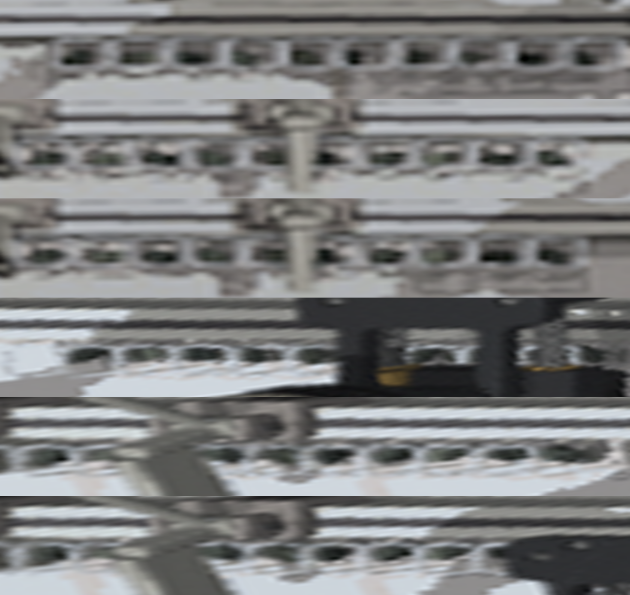

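The strip is now flush: the well-to-groove offset matches the pressed reference in both rectified views. Seating it could have opened a sub-millimetre gap at the stop, so I'll nudge the right end against the stop once more.

```bash
python3 -m jog '[{"jaw":0,"dx":0.4,"dy":0.9,"dz":0,"spin":0},{"jaw":0,"dx":0.4,"dy":0.9,"dz":0,"spin":0},{"jaw":0,"dx":0,"dy":0,"dz":-1,"spin":0},{"jaw":0,"dx":0,"dy":0,"dz":-0.85,"spin":0},{"jaw":0,"dx":0,"dy":0,"dz":0,"spin":0}]'
python3 - <<'E'
from h import *
s=r.sense();m=R.from_quat(s["ee_rot"]).as_matrix();print(np.degrees(np.arctan2(m[1,0],m[0,0])))
E
```

```text
t: 26.02
tcp_pos: [0.5123, -0.0817, 0.0262]
ee_rot: [-0.706, 0.012, -0.006, 0.708]
contact_force: [-0.6, -0.4, 0.5]
finger_gap: 0.007
-1.4332423033310044
```

```bash
python3 -m jog '[{"jaw":0,"dx":0.02,"dy":0.25,"dz":0.02,"spin":0},{"jaw":0,"dx":0,"dy":0.2,"dz":0,"spin":0},{"jaw":0,"dx":0,"dy":0.05,"dz":0,"spin":0},{"jaw":0,"dx":0,"dy":0,"dz":0,"spin":0}]'; python3 -m jog '[{"jaw":0,"dx":0,"dy":0.05,"dz":0,"spin":0},{"jaw":0,"dx":0,"dy":0,"dz":0,"spin":0}]'
```

```text
t: 26.52
tcp_pos: [0.5178, -0.0581, 0.0317]
ee_rot: [0.707, -0.008, 0.01, -0.707]
contact_force: [0.3, 0.6, -0.5]
finger_gap: 0.008
t: 26.78
tcp_pos: [0.5171, -0.0558, 0.0308]
ee_rot: [0.707, -0.009, 0.009, -0.707]
contact_force: [-0.7, -0.5, -0.0]
finger_gap: 0.008
```

```bash
python3 -m jog '[{"jaw":0,"dx":0,"dy":0.06,"dz":0,"spin":0},{"jaw":0,"dx":0,"dy":0.06,"dz":0,"spin":0},{"jaw":0,"dx":0,"dy":0,"dz":0,"spin":0}]'; python3 -m jog '[{"jaw":0,"dx":0,"dy":0.03,"dz":0,"spin":0},{"jaw":0,"dx":0,"dy":0,"dz":0,"spin":0}]'; python3 -m jog '[{"jaw":0,"dx":0,"dy":0.02,"dz":0,"spin":0},{"jaw":0,"dx":0,"dy":0,"dz":0,"spin":0}]'
```

```text
t: 27.15
tcp_pos: [0.5171, -0.0496, 0.0306]
ee_rot: [-0.707, 0.009, -0.009, 0.707]
contact_force: [0.6, 0.3, -0.0]
finger_gap: 0.004
t: 27.4
tcp_pos: [0.5172, -0.0482, 0.0307]
ee_rot: [-0.707, 0.009, -0.009, 0.707]
contact_force: [-0.5, 0.1, 0.1]
finger_gap: 0.003
t: 27.65
tcp_pos: [0.5172, -0.0473, 0.0307]
ee_rot: [0.707, -0.009, 0.009, -0.707]
contact_force: [0.6, 0.4, -0.4]
finger_gap: 0.005
```

```bash
python3 -m jog '[{"jaw":0,"dx":0,"dy":0.02,"dz":0,"spin":0},{"jaw":0,"dx":0,"dy":0,"dz":0,"spin":0}]'; python3 -m jog '[{"jaw":0,"dx":0,"dy":0.02,"dz":0,"spin":0},{"jaw":0,"dx":0,"dy":0,"dz":0,"spin":0}]'
```

```text
t: 27.9
tcp_pos: [0.5172, -0.047, 0.0308]
ee_rot: [0.708, -0.009, 0.009, -0.707]
contact_force: [-0.0, -5.2, -0.3]
finger_gap: 0.006
t: 28.15
tcp_pos: [0.5172, -0.0469, 0.0308]
ee_rot: [0.708, -0.009, 0.009, -0.706]
contact_force: [-0.5, -8.8, -0.6]
finger_gap: 0.009
```

Touching again (8.8 N at the same y of -0.047). Retreating, checking, and going to the robot's side of the left knob.

```bash
python3 -m jog '[{"jaw":0,"dx":0,"dy":-0.15,"dz":0,"spin":0},{"jaw":0,"dx":0,"dy":-0.5,"dz":0,"spin":0},{"jaw":0,"dx":0,"dy":-0.6,"dz":1,"spin":0},{"jaw":0,"dx":0,"dy":-1,"dz":0.7,"spin":0},{"jaw":0,"dx":0,"dy":-1,"dz":0.8,"spin":0},{"jaw":0,"dx":-0.3,"dy":-0.5,"dz":0.7,"spin":0},{"jaw":0,"dx":0,"dy":0,"dz":0,"spin":0}]'
cat >> gap.py <<'E'
def compare(n,out,refs=(6,13)):
    F=(.541,-.028,-.026);rows=[]
    for cam in("side","top"):
        cv2.imwrite(f"pics/{cam}{n}raw.png",r.snapshot(cam))
    for cam in("top","side"):
      for i in refs+(n,):
        y0=-.112 if i==6 else .086
        im=rect(f"pics/{cam}{i}raw.png",F,.03,cam=cam)
        u=int((.26-(y0+.1))/.0005);rows.append(im[20:180,max(u,0):u+420])
    w=min(x.shape[1] for x in rows)
    cv2.imwrite(out,cv2.resize(np.vstack([x[:,:w] for x in rows]),None,fx=1.5,fy=.62))
E
python3 -c "
from gap import *
compare(14,'pics/rect3.png')"
```

```text
t: 29.02
tcp_pos: [0.5037, -0.2341, 0.1934]
ee_rot: [0.708, -0.008, 0.013, -0.706]
contact_force: [-0.7, 1.1, -0.1]
finger_gap: 0.006
```

View pics/rect3.png

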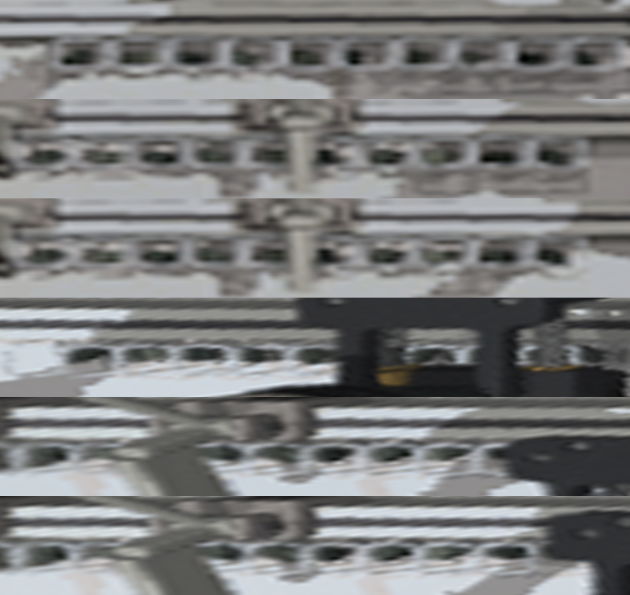

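Run:
```python
from gap import *
F=(.541,-.028,-.026)
import sys
for cam in("top","side"):
  for i in(6,11,13,14):
    y0=-.112 if i==6 else .086
    im=cv2.cvtColor(rect(f"pics/{cam}{i}raw.png",F,.03,cam=cam),cv2.COLOR_BGR2GRAY).astype(float)
    xs=np.arange(.04,-.06,-.0005)*1000
    out=[]
    for k in range(10):
        yc=y0+.0855-.019*k
        u=int((.26-yc)/.0005); b=im[:,u-10:u+10].mean(1)
        # groove: darkest in x -5..+30 ; wells darkest in -35..-2 weighted
        w=(xs>-32)&(xs<-4); d=np.clip(np.percentile(b[w],70)-b[w],0,None); xw=(d*xs[w]).sum()/d.sum()
        g=(xs>2)&(xs<28); 
        xg=xs[g][np.argmin(b[g])]
        out.append((round(xw,1),xg))
    print(cam,i,"well",[o[0] for o in out],"groove",[o[1] for o in out])
```

```text
top 6 well [np.float64(-18.7), np.float64(-14.0), np.float64(-12.1), np.float64(-16.4), np.float64(-14.8), np.float64(-22.3), np.float64(-16.5), np.float64(-23.5), np.float64(-22.3), np.float64(-20.8)] groove [np.float64(14.499999999999979), np.float64(14.499999999999979), np.float64(13.999999999999977), np.float64(14.499999999999979), np.float64(14.499999999999979), np.float64(14.499999999999979), np.float64(14.499999999999979), np.float64(14.499999999999979), np.float64(14.499999999999979), np.float64(14.499999999999979)]
top 11 well [np.float64(-17.0), np.float64(-17.0), np.float64(-17.8), np.float64(-16.1), np.float64(-16.4), np.float64(-16.8), np.float64(-16.5), np.float64(-15.3), np.float64(-17.0), np.float64(-17.5)] groove [np.float64(16.49999999999998), np.float64(14.499999999999979), np.float64(14.999999999999979), np.float64(14.999999999999979), np.float64(6.999999999999972), np.float64(2.4999999999999676), np.float64(14.499999999999979), np.float64(14.999999999999979), np.float64(14.999999999999979), np.float64(14.499999999999979)]
top 13 well [np.float64(-15.9), np.float6
[... 2422 characters left out ...]
999999999999), np.float64(23.999999999999986), np.float64(7.9999999999999725), np.float64(7.499999999999972), np.float64(7.9999999999999725), np.float64(7.499999999999972)]
side 14 well [np.float64(-16.8), np.float64(-12.8), np.float64(-23.8), np.float64(-13.6), np.float64(-13.2), np.float64(-14.8), np.float64(-14.9), np.float64(-13.9), np.float64(-14.1), np.float64(-12.7)] groove [np.float64(24.499999999999986), np.float64(8.499999999999973), np.float64(24.499999999999986), np.float64(26.99999999999999), np.float64(27.99999999999999), np.float64(23.999999999999986), np.float64(7.9999999999999725), np.float64(7.499999999999972), np.float64(7.9999999999999725), np.float64(7.9999999999999725)]
```

Nothing moved between the pressed state and now (13 and 14 agree within 0.1–0.2 mm). Proceeding to the left lever.

```bash
python3 -m jog '[{"jaw":0,"dx":-0.2,"dy":0.9,"dz":0,"spin":0},{"jaw":0,"dx":-0.2,"dy":0.9,"dz":0,"spin":0},{"jaw":0,"dx":-0.2,"dy":0.9,"dz":0,"spin":0},{"jaw":0,"dx":-0.2,"dy":0.9,"dz":0,"spin":0},{"jaw":0,"dx":-0.1,"dy":0.9,"dz":0,"spin":0},{"jaw":0,"dx":0,"dy":0.9,"dz":0,"spin":0},{"jaw":0,"dx":0,"dy":0.9,"dz":0,"spin":0},{"jaw":0,"dx":0,"dy":0.9,"dz":0,"spin":0},{"jaw":0,"dx":0,"dy":0.6,"dz":0,"spin":0},{"jaw":0,"dx":0,"dy":0,"dz":0,"spin":0}]'; python3 -m jog '[{"jaw":0,"dx":0,"dy":0,"dz":-0.65,"spin":0},{"jaw":0,"dx":0,"dy":0,"dz":-0.6,"spin":0},{"jaw":0,"dx":0,"dy":0,"dz":0,"spin":0}]'
python3 - <<'E'
from h import *
for n in("side","top"):
    im=r.snapshot(n);cv2.imwrite(f"pics/{n}15.png",cv2.resize(im[170:320,230:430],None,fx=3.5,fy=3.5))
E
```

```text
t: 30.38
tcp_pos: [0.4552, 0.1607, 0.1876]
ee_rot: [0.707, -0.009, 0.006, -0.707]
contact_force: [-0.2, -0.3, -0.3]
finger_gap: 0.005
t: 30.75
tcp_pos: [0.4537, 0.1571, 0.1236]
ee_rot: [0.708, -0.012, 0.006, -0.706]
contact_force: [-0.2, 0.4, 0.1]
finger_gap: 0.005
```

View pics/side15.png

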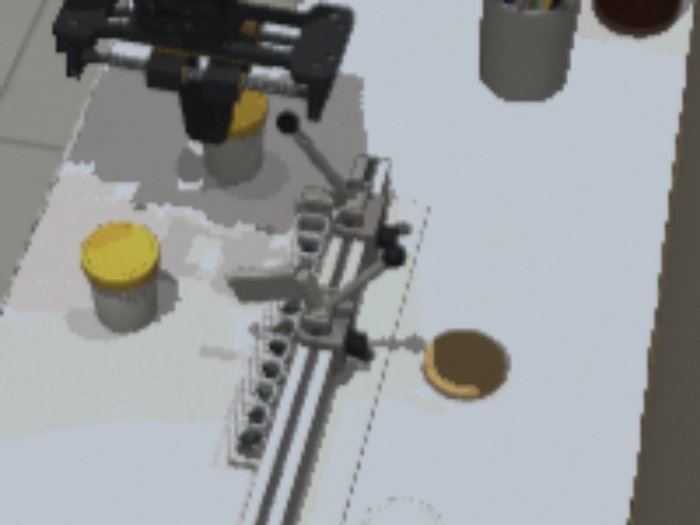

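The gripper is on the robot's side of the left knob (knob at crop (289,122)). Pushing it away to raise the left leaf.

```bash
python3 -m jog '[{"jaw":0,"dx":0.25,"dy":-0.01,"dz":0.06,"spin":0},{"jaw":0,"dx":0.25,"dy":0,"dz":0,"spin":0},{"jaw":0,"dx":0.2,"dy":0,"dz":0,"spin":0},{"jaw":0,"dx":0.2,"dy":0,"dz":0,"spin":0},{"jaw":0,"dx":0.2,"dy":0,"dz":0,"spin":0},{"jaw":0,"dx":0.2,"dy":0,"dz":0,"spin":0},{"jaw":0,"dx":0.2,"dy":0,"dz":0,"spin":0},{"jaw":0,"dx":0.2,"dy":0,"dz":0,"spin":0},{"jaw":0,"dx":0.2,"dy":0,"dz":0,"spin":0},{"jaw":0,"dx":0.2,"dy":0,"dz":0,"spin":0}]'; python3 -m jog '[{"jaw":0,"dx":0.1,"dy":0,"dz":0,"spin":0},{"jaw":0,"dx":0.1,"dy":0,"dz":0,"spin":0},{"jaw":0,"dx":0,"dy":0,"dz":0,"spin":0}]'
```

```text
t: 32.1
tcp_pos: [0.5624, 0.1579, 0.1298]
ee_rot: [0.707, -0.01, 0.009, -0.707]
contact_force: [-1.8, 0.7, 0.1]
finger_gap: 0.006
t: 32.48
tcp_pos: [0.5727, 0.158, 0.1304]
ee_rot: [-0.707, 0.009, -0.009, 0.707]
contact_force: [0.7, 0.8, 0.3]
finger_gap: 0.005
```

```bash
python3 -m jog '[{"jaw":0,"dx":0.06,"dy":0,"dz":0,"spin":0},{"jaw":0,"dx":0,"dy":0,"dz":0,"spin":0}]'; python3 -m jog '[{"jaw":0,"dx":0.06,"dy":0,"dz":0,"spin":0},{"jaw":0,"dx":0,"dy":0,"dz":0,"spin":0}]'; python3 -m jog '[{"jaw":0,"dx":0.06,"dy":0,"dz":0,"spin":0},{"jaw":0,"dx":0,"dy":0,"dz":0,"spin":0}]'
```

```text
t: 32.72
tcp_pos: [0.5753, 0.1579, 0.1304]
ee_rot: [-0.707, 0.009, -0.009, 0.707]
contact_force: [0.4, -0.2, 0.4]
finger_gap: 0.003
t: 32.98
tcp_pos: [0.5784, 0.1579, 0.1304]
ee_rot: [-0.707, 0.009, -0.009, 0.707]
contact_force: [-0.4, 0.2, -0.2]
finger_gap: 0.009
t: 33.22
tcp_pos: [0.5807, 0.1579, 0.13]
ee_rot: [0.707, -0.01, 0.009, -0.707]
contact_force: [-2.8, 0.1, 0.9]
finger_gap: 0.009
```

```bash
python3 -m jog '[{"jaw":0,"dx":0.06,"dy":0,"dz":0,"spin":0},{"jaw":0,"dx":0,"dy":0,"dz":0,"spin":0}]'; python3 -m jog '[{"jaw":0,"dx":0.05,"dy":0,"dz":0,"spin":0},{"jaw":0,"dx":0,"dy":0,"dz":0,"spin":0}]'
python3 - <<'E'
from h import *
im=r.snapshot("side");cv2.imwrite("pics/side16.png",cv2.resize(im[170:320,230:430],None,fx=3.5,fy=3.5))
E
```

```text
t: 33.48
tcp_pos: [0.5813, 0.1579, 0.1297]
ee_rot: [0.707, -0.012, 0.007, -0.707]
contact_force: [-9.9, 1.3, 5.9]
finger_gap: 0.008
t: 33.72
tcp_pos: [0.5817, 0.1579, 0.1295]
ee_rot: [0.707, -0.013, 0.005, -0.707]
contact_force: [-15.3, -0.3, 9.5]
finger_gap: 0.007
```

View pics/side16.png

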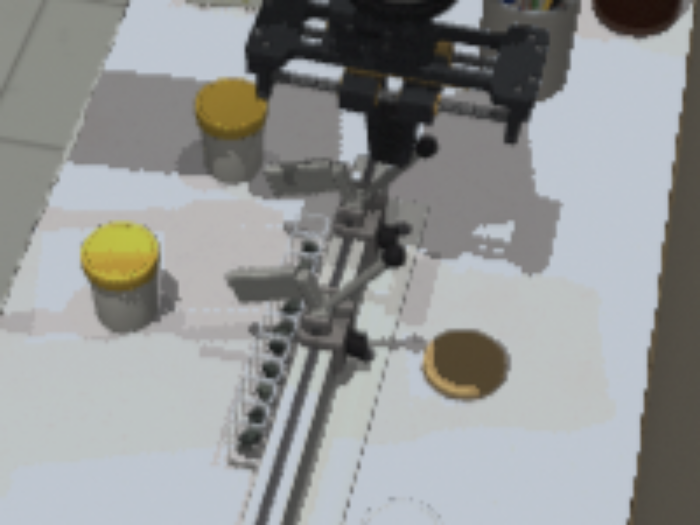

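The left leaf is at its upper end stop (15 N). Retreating clear and verifying.

```bash
python3 -m jog '[{"jaw":0,"dx":-0.6,"dy":0,"dz":0.05,"spin":0},{"jaw":0,"dx":0,"dy":0,"dz":1,"spin":0},{"jaw":0,"dx":0,"dy":0,"dz":0.8,"spin":0},{"jaw":0,"dx":-0.4,"dy":-0.9,"dz":0,"spin":0},{"jaw":0,"dx":-0.4,"dy":-0.9,"dz":0,"spin":0},{"jaw":0,"dx":-0.2,"dy":-0.9,"dz":0,"spin":0},{"jaw":0,"dx":0,"dy":-0.9,"dz":0,"spin":0},{"jaw":0,"dx":0,"dy":-0.9,"dz":0,"spin":0},{"jaw":0,"dx":0,"dy":-0.9,"dz":0,"spin":0},{"jaw":0,"dx":0,"dy":-0.9,"dz":0,"spin":0},{"jaw":0,"dx":0,"dy":-0.9,"dz":0,"spin":0},{"jaw":0,"dx":0,"dy":-0.9,"dz":0,"spin":0},{"jaw":0,"dx":0,"dy":0,"dz":0,"spin":0}]'
python3 - <<'E'
from gap import *
compare(17,'pics/rect4.png',(14,))
for n in("side","top"):
    im=cv2.imread(f"pics/{n}17raw.png");cv2.imwrite(f"pics/{n}17.png",cv2.resize(im[180:340,230:430],None,fx=3.5,fy=3.5,interpolation=cv2.INTER_CUBIC))
F=(.541,-.028,-.026)
for cam in("top","side"):
  for i in(14,17):
    im=cv2.cvtColor(rect(f"pics/{cam}{i}raw.png",F,.03,cam=cam),cv2.COLOR_BGR2GRAY).astype(float)
    xs=np.arange(.04,-.06,-.0005)*1000;out=[]
    for k in range(10):
        u=int((.26-(.1715-.019*k))/.0005); b=im[:,u-10:u+10].mean(1)
        w=(xs>-32)&(xs<-4); d=np.clip(np.percentile(b[w],70)-b[w],0,None); out.append(round(float((d*xs[w]).sum()/d.sum()),1))
    print(cam,i,out)
E
```

```text
t: 35.4
tcp_pos: [0.5071, -0.2503, 0.2232]
ee_rot: [0.708, -0.01, 0.011, -0.706]
contact_force: [-0.1, 0.7, -0.5]
finger_gap: 0.006
top 14 [-15.9, -16.1, -15.8, -14.2, -14.6, -16.7, -16.5, -14.2, -15.1, -14.5]
top 17 [-16.2, -16.1, -15.7, -14.2, -14.5, -16.7, -16.5, -14.1, -15.9, -14.7]
side 14 [-16.8, -12.8, -23.8, -13.6, -13.1, -14.8, -14.8, -13.9, -14.1, -12.7]
side 17 [-16.0, -12.9, -23.7, -13.6, -13.1, -14.8, -14.8, -13.9, -13.9, -12.7]
```

View pics/side17.png

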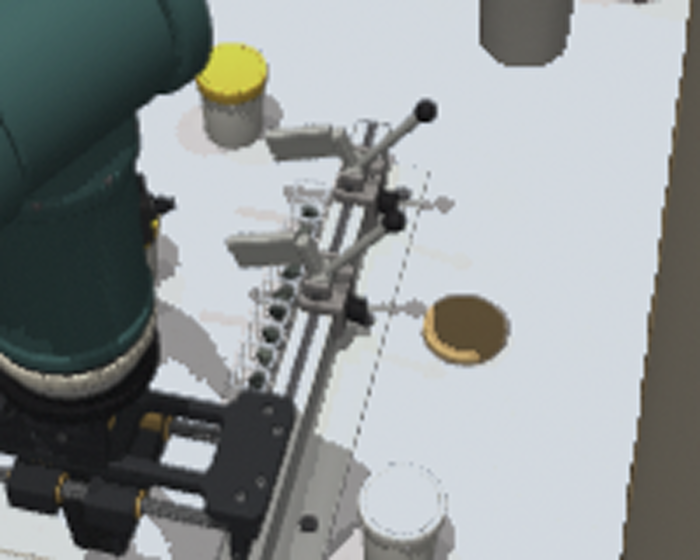

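View pics/top17.png

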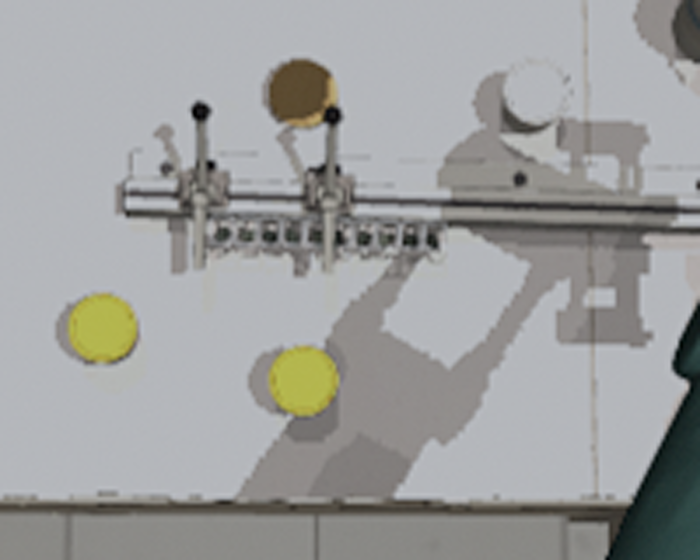

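View pics/rect4.png

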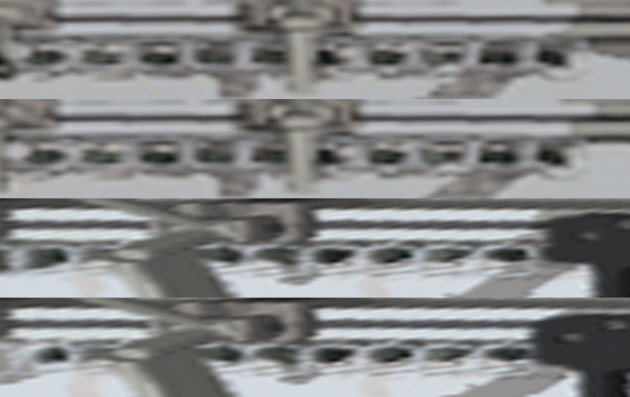

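The strip didn't move when the leaf was raised (well offsets within about 0.1–0.3 mm where unobstructed). Both knobs lean away from the robot, at side crop (426,110) and (393,220). The yellow cups, white cup and dish are at their starting pixels. Handing in.

Run:
```python
from station import r
print(r.sense()["contact_force"],r.sense()["t"]); print(r.sign_off())
```

```text
[-0.1612391   0.44228872 -0.16461818] 35.5
the job is handed in; nothing more can be done
None
```

The strip is gauged against the left-hand stop and flush on the fence, and both stops are up. I handed the job in at about 35.5 s.

**What I did:**
1. Flipped the right stop up to its end stop (12.7 N) and the left stop down to its end stop (9 N).
2. Pushed the large strip flush to the fence with two fingertips (about 19 N), then slid it along by its right end until its left end met the stop (15 N).
3. **Correction:** a check then showed the strip still parallel but 1–3 mm off the fence. I pressed its foot flush again (19 N) and nudged it against the stop once more (8.8 N, at the same position as before).
4. Flipped the left stop up to its end stop (15 N) and retreated.

**Last checks:**
- Both knobs lean fully away from the robot.
- The strip stayed where it was while the stop was raised: its wells moved 0.1–0.3 mm at most. One well under the knob and one near the gripper's shadow read about 0.8 mm different, which I put down to the changed background.
- The cups and the dish look unmoved. I did not re-measure the tip box, which was outside the last views, but the arm never went near it.
- Flushness rests mainly on the hard press contact. The pictures alone resolve it only to about 1–2 mm, and one comparison by eye with the first pressed-flush picture still read about 2 mm off. Shadows spoiled that reference picture, so I trusted the contact.

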